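# Load the cooling test station

## Robot

A 6-joint arm with a two-finger parallel gripper is mounted at the origin on the work surface. World frame = base frame: x ahead of the robot, y to its left, z up, the work surface at z = 0. Lengths are in mm, angles in degrees, forces in N, time in s.
With the tool pointing down it reaches from about 350 to 850 mm from the base axis. Payload 8.1 kg.
Tool frame: the origin (TCP) lies midway between the tips of the shut fingers; the grasp point (between the pads) lies 19 mm behind it; z points along the fingers, x is the direction in which the jaws open and shut, and the axes are right-handed (so a half turn about z gives the same grasp; the last joint's range is limited). The gripper opens to 85 mm and grips with 20 to 120 N. Pads are 22 mm wide; open, the fingers measure 114 mm over their backs; the gripper's body (76 mm by 85 mm) begins 54 mm behind the grasp point. The pads swing forward as they close: fully open they stand 13 mm farther back than shut.
Start: joints at [70.164, 7.471, 85.268, -0, 87.261, -4.893], TCP at [154.69, 579.721, 231.292] pointing down, gripper open.
Joint ranges: [-169.43, 169.43], [-51.17, 129.36], [1.28, 143.12], [-76.62, 256.62], [0, 156.53], [-152.29, 152.29]. Speed limits (degrees/s): [136.94, 136.94, 159.86, 180, 180, 180].

## Interface

Orientations are given as [roll, pitch, yaw] about the fixed x, y, z axes, in that order (R = Rz(yaw) Ry(pitch) Rx(roll)).
In Python, from bench import monitor, cams, r gives the robot as it stands.
- The arm moves only by the tool jog_arm, never from a script. Its arguments are lists of equal length, an entry for each row: "offset": the shift along the tool's x, y, z in mm, a list of three; "delta_rot": the turn, a rotation vector about the tool's x, y, z in degrees, a list of three; "jaw": the opening in per cent of the stroke, from 0 (shut) to 100 (fully open). In form: {"offset": [[x, y, z], ...], "delta_rot": [[rx, ry, rz], ...], "jaw": [jaw, ...]}. A call has 1 to 20 rows; each row shifts and turns the pose as measured when the row begins, along the tool's axes as they then stand; what a row does not reach is not made up. A row lasts 1/10 s, in which the tool goes at most 50 mm and 8.59 degrees, less where a joint would pass 70% of its speed; a pose out of reach is approached as far as the arm can. A call is refused whole if a number of a shift passes 50 or a number of a turn 8.59, either way. A call with a gripper value outside its range is refused whole. The fingers move at their own pace and stop on an object; "newtons" is the grip in N (left out, the last holds). Time passes only in rows, so rows that do not move let the fingers close. It gives the time, the measured TCP pose, the force and the opening at its end, in the units of the state.
- monitor.sense(): the state, without advancing time (a new reading comes with each control period).
- cams.snapshot(name): name is "scene" or "side" or "wrist"; returns (picture, depth): 400x640x3 uint8, red, green, blue; 400x640 float32, mm along the optical axis (not along the pixel's ray), 0 where there is no reading.
- cams.camera_model(name): a dict with "K" (3x3 intrinsics, pixels), "k1" (the pictures are not rectified: a ray, as slopes to the right and down, at radius r is drawn at 1 + k1 r^2 times it, then the intrinsics apply), "camera_from_world" (4x4, takes a point from world to camera coordinates). Camera axes: x right, y down, z forward; pixel columns grow to the right and rows downward; lengths in mm; the calibration is good to about 2 mm. A picture is of the moment at which its call begins: read the wrist's pose just before it. camera_model takes no time and is no camera call; for the wrist camera it gives the pose at the moment of the call.
- r.hand_in(): hands the job in, once; it reports no verdict.
The state is a dict: "time": time; "joint_pos": joint angles; "qd": joint speeds; "joint_efforts": joint torques, N m; "tool_pos": TCP position; "tcp_rot": TCP orientation; "ft_force": force on the tool from outside, world axes, zero at the start; "wrist_torque": the same for the moment, N m; "finger_gap": finger opening in mm.
Only numpy, scipy, OpenCV 4.12 (cv2) and the standard library are available. Lean on these libraries where they do the work, as an engineer would, in place of code of your own. Each camera call takes 0.05 s, during which the arm holds its last target.

## Task

Load the cooling test station: put the finned heat sink, the square water block and the pipe flange each upright and centred on the black rubber pad of its own outline, turned to match the pad. When those three are in place, stand the copper slug centred on the round sprung lift and press it down until the catch holds the lift down, then let go; the lift must not be pressed down empty.

Things in the scene. Friction and masses are not known exactly. Their poses are not given: they have to be found in the camera images.
- heat_sink: aluminium finned heat sink lying fins up: 76 long (its x), 46 wide (its y), 34 tall, about 0.16 kg; fins run along x, so it is gripped across its 46 mm width on the outer fins. Origin: centre of the underside, z up
- water_block: square aluminium water block, 50 x 50 x 30 tall, about 0.2 kg, with two copper stubs of 12 diameter standing 14 high on its top at (12, 12) and (-12, -12) mm, so 44 tall over all. Origin: centre of the underside, z up; x and y square to its sides
- flange: steel pipe flange: disc of 64 diameter, 12 thick, with a central hub of 34 diameter rising to 42 above the underside, about 0.3 kg; lift it by the hub. Origin: centre of the underside, z up
- slug: solid copper cylinder standing upright, 38 diameter, 50 tall, about 0.35 kg. Origin: centre of the underside, z up along its axis
- pad_oblong: oblong rubber pad for the heat sink, 82 (its x) x 52 (its y), fixed on a round aluminium plate (108 diameter, 8 thick, bottom on the bench); the rubber is 4 thick, its top 12 above the bench. Origin: centre of the plate's underside, z up. The sink's length goes along its x, either way round
- pad_square: square rubber pad for the water block, 56 x 56, sides along its x and y, fixed on a round aluminium plate (108 diameter, 8 thick, bottom on the bench); the rubber is 4 thick, its top 12 above the bench. Origin: centre of the plate's underside, z up. Any quarter turn of the block matches
- pad_round: round rubber pad for the flange, 70 diameter, fixed on a round aluminium plate (108 diameter, 8 thick, bottom on the bench); the rubber is 4 thick, its top 12 above the bench. Origin: centre of the plate's underside, z up. Any yaw of the flange will do
- lift: sprung sample lift: round plate (108 diameter, 8 thick) with a fixed dark steel collar (72 diameter, top 25 above the bench) and in it a round black platform of 56 diameter, centred on the origin, whose top is 50 above the bench when up and about 35 when caught down. A small steel catch lever stands beside the collar, 45 from the centre on +x, its top 46 above the bench. Origin: centre of the plate's underside, z up
- lift_platform (a joint): sinking of the lift's platform in m: 0 = up, 0.0185 = fully down on its stop. The slug's weight alone does not sink it; pushing on the slug takes 8 to 12 N, and at about 0.017 the catch snaps over the platform and then holds it at 0.015 to 0.016 when released; let go before that and it springs back up
There are look-alikes about, which are no part of the job. Leave any green look-alike of the heat_sink alone.

How it is judged (in metres and radians):
On the way, in this order (a step that is already met when the one before it is completed fails the run):
1. heat sink, water block and flange are each on their matching pad (horizontal distance between heat_sink and pad_oblong below 0.01 m and z of heat_sink in the frame of pad_oblong between 0.009 and 0.016 m and angle between each of heat_sink, water_block, flange's own z axis and vertical below 0.1 rad and linear speed of each of heat_sink, water_block, flange below 0.02 m/s and angle between the x axis of heat_sink and the x axis of pad_oblong, either way round below 0.2 rad and horizontal distance between water_block and pad_square below 0.01 m and z of water_block in the frame of pad_square between 0.009 and 0.016 m and (angle between the x axis of water_block and the x axis of pad_square, either way round below 0.2 rad or angle between the x axis of water_block and the y axis of pad_square, either way round below 0.2 rad) and horizontal distance between flange and pad_round below 0.01 m and z of flange in the frame of pad_round between 0.009 and 0.016 m), for 0.2 s.
2. the slug stands on the lift and the lift is caught down (value of joint lift_platform above 0.013 m and horizontal distance between slug and lift below 0.01 m and z of slug in the frame of lift between 0.03 and 0.04 m and angle between slug's own z axis and vertical below 0.1 rad and linear speed of slug below 0.02 m/s), for 0.2 s.
At the end, for the whole second after the job is handed in: Heat sink, water block and flange upright on their pads (resting on the rubber, centres within 10 mm, heat sink and water block turned to the pad within 0.2 rad); slug upright on the lift's platform within 10 mm of its centre; the lift down by more than 13 mm and staying there; all at rest (all of step 1 and all of step 2); the robot touches nothing.
It fails at once if the lift is pressed down without the slug on it (value of joint lift_platform above 0.01 m and horizontal distance between slug and lift above 0.02 m).
It also fails if it takes over 120 s, if anything falls off the work surface, if the arm or the gripper's body presses on something with over 40 N, if the wrist force passes 120 N, or if a joint passes its speed limit or range.

## Working session

There is one attempt and no reset: what is moved stays moved. The work goes in short steps, Python scripts to look and compute and a tool call to move; the robot and the scene stay as the last step left them, time stands still between calls to the robot, and variables do not carry over. Pictures are saved under pics/ and viewed, and the job is handed in when it is done.

Besides the shell and the picture viewer there is one more tool, called after "Request:" by a JSON object that holds its "api" and its "payload", one argument or row to a line. jog_arm: Moves the arm, as the interface text tells. Its arguments: {"type":"object","properties":{"offset":{"type":"array","items":{"type":"array","items":{"type":"number"}}},"delta_rot":{"type":"array","items":{"type":"array","items":{"type":"number"}}},"jaw":{"type":"array","items":{"type":"number"}},"newtons":{"type":"number"}},"required":["offset","delta_rot","jaw"]}

```bash
ls; mkdir -p pics
python3 - <<'E'
from bench import monitor,cams,r
import cv2,numpy as np
print(monitor.sense())
for n in ("scene","side","wrist"):
    m=cams.camera_model(n);print(n,m)
    p,d=cams.snapshot(n)
    cv2.imwrite(f"pics/{n}0.png",p[...,::-1]);np.save(f"pics/{n}0.npy",d)
E
```

```text
pics
{'time': 0.0, 'joint_pos': array([ 7.01657653e+01,  7.51598777e+00,  8.53320997e+01,  1.56066082e-03,
        8.72597234e+01, -4.89307171e+00]), 'qd': array([-0.12649769,  0.05911684,  0.08250054, -0.11478568, -0.01688815,
       -0.08790685]), 'joint_efforts': array([ 2.05521996e-03, -5.69403327e+01, -5.00555921e+01, -5.46157150e-05,
        1.48147711e-02, -2.16307552e-05]), 'tool_pos': array([154.47439922, 579.1942229 , 230.20821704]), 'tcp_rot': array([-1.79989251e+02,  1.07285001e-01,  7.50587710e+01]), 'ft_force': array([ 0.57751742, -0.9069273 , -0.01962304]), 'wrist_torque': array([-0.02605949, -0.00886207, -0.01188217]), 'finger_gap': 85.5842240625888}
scene {'K': array([[433.23321601,   0.        , 326.71625779],
       [  0.        , 433.23321601, 201.55200074],
       [  0.        ,   0.        ,   1.        ]]), 'k1': -0.07685560295799523, 'camera_from_world': array([[ 8.72471317e-01,  4.88315447e-01, -1.84885025e-02,
        -4.05358392e+02],
       [ 3.51447353e-01, -6.53318488e-01, -6.70566708e-01,
        -1.57105641e+02],
       [-3.39526962e-01,  5.78552484e-0
[... 548 characters left out ...]
067763e-01, -7.83016902e-01,
         1.02517830e+03],
       [ 0.00000000e+00,  0.00000000e+00,  0.00000000e+00,
         1.00000000e+00]])}
wrist {'K': array([[356.04316488,   0.        , 316.4789407 ],
       [  0.        , 356.04316488, 200.67453581],
       [  0.        ,   0.        ,   1.        ]]), 'k1': -0.010962282566810663, 'camera_from_world': array([[ 2.58179456e-01,  9.66096479e-01, -9.80162710e-04,
        -5.98846176e+02],
       [ 9.14709073e-01, -2.44119961e-01,  3.22044650e-01,
        -4.14649224e+01],
       [ 3.10886925e-01, -8.40418763e-02, -9.46723974e-01,
         3.79721622e+02],
       [ 0.00000000e+00,  0.00000000e+00,  0.00000000e+00,
         1.00000000e+00]])}
```

View pics/scene0.png

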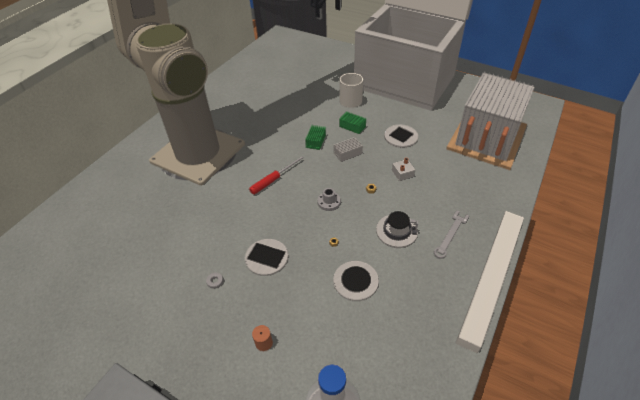

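View pics/side0.png

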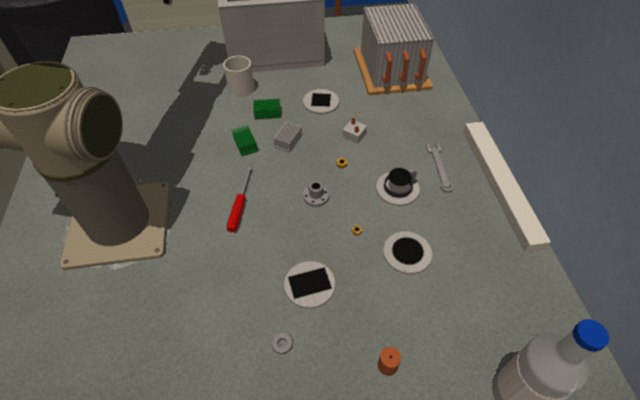

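View pics/wrist0.png

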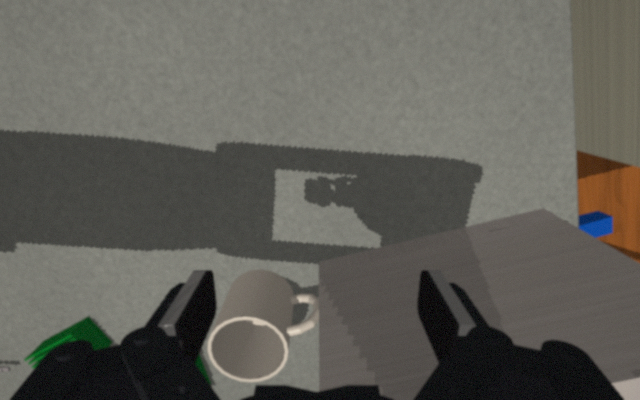

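Possible confusions (scene pixels): the heat sink is grey at (347,149), with green look-alikes at (316,137) and (352,122). The water block is at (403,170). The flange is at (329,198), against the grey ring at (215,281) and the brass nuts at (371,188) and (334,241). The slug is at (262,337). The pads are oblong (267,256), square (401,135) and round (356,280), and the lift is at (398,228).

```bash
cat > h.py <<'E'
import numpy as np,cv2
from bench import monitor,cams,r
def rays(m,uv):
    K=m["K"];k=m["k1"];uv=np.asarray(uv,float).reshape(-1,2)
    return cv2.undistortPoints(uv.reshape(-1,1,2),K,np.array([k,0,0,0,0.])).reshape(-1,2)
def cloud(m,d):
    h,w=d.shape
    u,v=np.meshgrid(np.arange(w),np.arange(h))
    s=rays(m,np.stack([u.ravel(),v.ravel()],1).astype(float)).reshape(h,w,2)
    P=np.dstack([s[...,0]*d,s[...,1]*d,d])
    T=m["camera_from_world"];R=T[:3,:3];t=T[:3,3]
    X=(P-t)@R
    X[d<=0]=np.nan
    return X
def onplane(m,uv,z):
    s=rays(m,uv);T=m["camera_from_world"];R=T[:3,:3];t=T[:3,3]
    D=np.c_[s,np.ones(len(s))]@R;C=-R.T@t
    return C+D*((z-C[2])/D[:,2])[:,None]
def topdown(m,img,z,x0,x1,y0,y1,res=1.0):
    # orthophoto at height z; columns: x, rows: y decreasing
    xs=np.arange(x0,x1,res);ys=np.arange(y1,y0,-res)
    X,Y=np.meshgrid(xs,ys)
    T=m["camera_from_world"]
    P=np.stack([X.ravel(),Y.ravel(),np.full(X.size,float(z))],1)
    q,_=cv2.projectPoints(P,cv2.Rodrigues(T[:3,:3])[0],T[:3,3],m["K"],np.array([m["k1"],0,0,0,0.]))
    q=q.reshape(X.shape+(2,)).astype(np.float32)
    return cv2.remap(img,q[...,0],q[...,1],cv2.INTER_CUBIC)
E
python3 - <<'E'
from h import *
for n in("scene","side"):
    m=cams.camera_model(n);d=np.load(f"pics/{n}0.npy");X=cloud(m,d)
    px={"scene":dict(sink=(347,149),gr1=(316,137),gr2=(352,122),wb=(403,170),fl=(329,191),slug=(262,331),ob=(267,256),sq=(401,135),rd=(356,280),lift=(398,218),bench=(300,220),ring=(215,281),mug=(351,80)),
    "side":dict(sink=(288,133),gr1=(245,135),gr2=(267,105),wb=(355,129),fl=(316,186),slug=(390,353),ob=(309,283),sq=(321,100),rd=(408,250),lift=(399,176),bench=(280,240),ring=(282,343),mug=(238,62))}[n]
    for k,(u,v) in px.items(): print(n,k,X[v,u].round(0))
    p=cv2.imread(f"pics/{n}0.png")
    a={"scene":(290,100,150,150),"side":(225,80,150,150)}[n]
    x,y,w,h=a
    c=cv2.resize(p[y:y+h,x:x+w],None,fx=4,fy=4,interpolation=cv2.INTER_CUBIC);cv2.imwrite(f"pics/{n}_crop.png",c)
E
```

```text
scene sink [424. 200.  30.]
scene gr1 [315. 200.  34.]
scene gr2 [377. 325.  30.]
scene wb [609. 190.  34.]
scene fl [466.  11.  42.]
scene slug [ 542. -413.   50.]
scene ob [ 425. -231.   13.]
scene sq [534. 361.  11.]
scene rd [ 648. -186.   10.]
scene lift [669.   6.  49.]
scene bench [431. -86.   1.]
scene ring [ 351. -347.    3.]
scene mug [284. 498.  62.]
side sink [421. 212.  35.]
side gr1 [306. 239.  19.]
side gr2 [374. 338.  34.]
side wb [600. 191.  44.]
side fl [468.  10.  42.]
side slug [ 544. -408.   47.]
side ob [ 419. -227.   11.]
side sq [533. 362.  14.]
side rd [ 647. -180.   12.]
side lift [671.   6.  49.]
side bench [ 369. -102.   -1.]
side ring [ 351. -341.   -2.]
side mug [303. 508.  68.]
```

View pics/scene_crop.png

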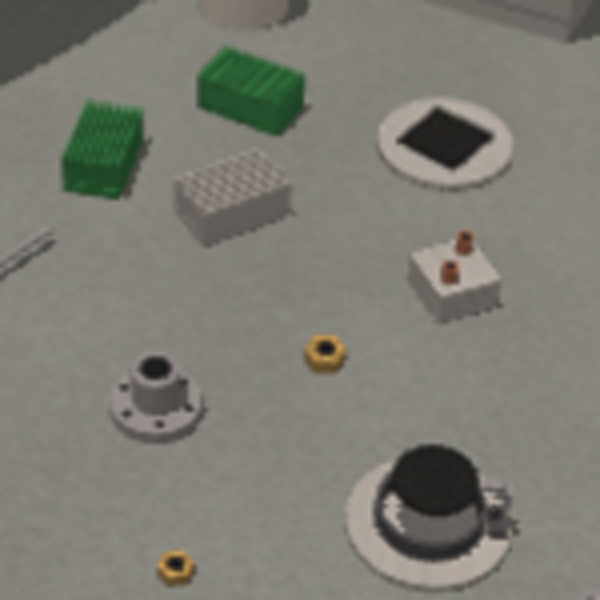

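View pics/side_crop.png

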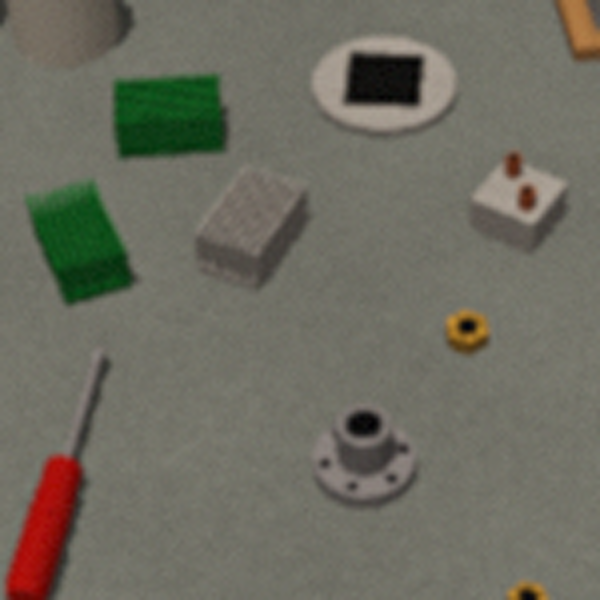

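The crops confirm the choice: the grey finned sink is at scene (347,149) and the two green ones are to be left alone. Heights match: 34, 30/44, 42, 50 and 12 mm. Next I'll measure poses.

Run:
```python
from h import *
items=dict(ob=(422,-228,12),sq=(533,361,12),rd=(647,-183,12),lift=(670,6,50),sink=(425,205,34),wb=(607,192,30),fl=(466,10,42),slug=(543,-411,50))
rows=[]
for n in("scene","side"):
    m=cams.camera_model(n);p=cv2.imread(f"pics/{n}0.png")
    out=[]
    for k,(x,y,z) in items.items():
        o=topdown(m,p,z,x-65,x+65,y-65,y+65,0.5)
        g=cv2.cvtColor(o,cv2.COLOR_BGR2GRAY)
        if k in("ob","sq","rd","lift"):
            b=(g<60).astype(np.uint8)
            nl,lab,st,ce=cv2.connectedComponentsWithStats(b)
            i=1+np.argmax(st[1:,4]);c=cv2.findContours((lab==i).astype(np.uint8),0,1)[0][0]
            rc=cv2.minAreaRect(c);cx,cy=rc[0]
            print(n,k,"rect c",round(x-65+cx*.5,1),round(y+65-cy*.5,1),np.array(rc[1])*.5,"ang",-rc[2], "cent",(x-65+ce[i][0]*.5).round(1),(y+65-ce[i][1]*.5).round(1))
        out.append(o)
    M=np.vstack([np.hstack(out[:4]),np.hstack(out[4:])])
    cv2.imwrite(f"pics/{n}_ortho.png",cv2.resize(M,(800,400),interpolation=cv2.INTER_AREA))
    big=np.hstack([out[4],out[5],out[6]]);cv2.imwrite(f"pics/{n}_o2.png",big)
```

```text
scene ob rect c 420.6 -228.9 [50.85918045 80.84436035] ang -81.6897201538086 cent 420.4 -229.1
scene sq rect c 533.0 362.8 [54.49271011 54.70640564] ang -12.33908748626709 cent 533.0 362.9
scene rd rect c 646.0 -183.5 [67.88224792 66.46803284] ang -45.0 cent 646.2 -183.5
scene lift rect c 677.0 0.1 [57.19287109 62.41772079] ang -87.99044799804688 cent 673.1 -0.7
side ob rect c 420.2 -225.6 [51.24096298 80.06871796] ang -81.95709991455078 cent 420.1 -225.7
side sq rect c 532.9 367.6 [52.93102646 55.96805191] ang -12.52880859375 cent 532.8 367.6
side rd rect c 646.0 -180.5 [68. 67.] ang -90.0 cent 645.8 -180.4
side lift rect c 666.3 -14.6 [67.8125     94.19403076] ang -36.20945358276367 cent 668.8 -9.3
```

View pics/scene_ortho.png

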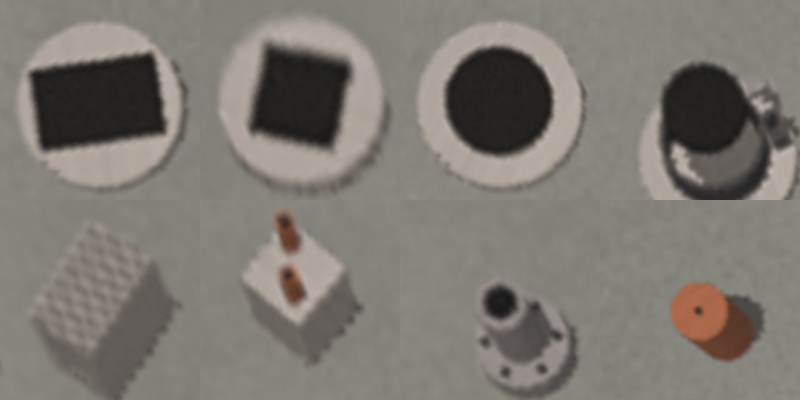

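View pics/side_ortho.png

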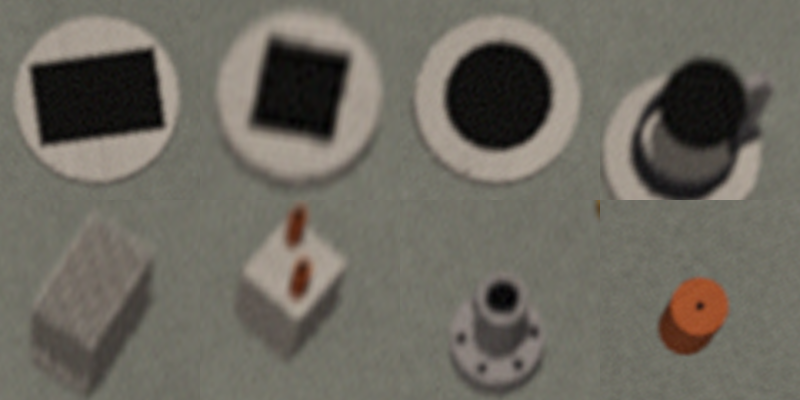

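Run:
```python
from h import *
H=np.full((40,40),-1.)
for n in("scene","side"):
    X=cloud(cams.camera_model(n),np.load(f"pics/{n}0.npy")).reshape(-1,3);X=X[np.isfinite(X[:,0])]
    i=((X[:,0]-0)//30).astype(int);j=((X[:,1]+550)//30).astype(int)
    ok=(i>=0)&(i<33)&(j>=0)&(j<40)
    np.maximum.at(H,(j[ok],i[ok]),X[ok,2])
print("      x",*[f"{30*i:4d}" for i in range(33)])
for j in range(39,-1,-1): print(f"{-550+30*j:5d}  ",*[f"{int(v):4d}" if v>8 else "   ." for v in H[j,:33]])
```

```text
x    0   30   60   90  120  150  180  210  240  270  300  330  360  390  420  450  480  510  540  570  600  630  660  690  720  750  780  810  840  870  900  930  960
  620      .    .    .    .    .  272    .    .  216  221    .    .    .    .    .    .    .    .  222  217    .    .   12   11    .    .    .    .    .    .    .    .    .
  590      .    .    .    .    .  279    .    .  218  221    .    .    .    .    .    .    .    .  220  221    .    .   16  166  165  166  165  165  165   12    .    .    .
  560      .    .    .    .    .    .    .    .  218  222  222  221  223  223  222  223  221  222  223  195    .    .   16  166  166  167  165  165  167   16    .    .    .
  530      .    .    .    .  302  306    .    .  216  222  223  223  222  223  223  222  222  221  222  208    .    .   17  165  166  165  166  167  165   14    .    .    .
  500      .    .    .    .  315  304    .    .    .   92   91    .    .    .    .    .    .    .    .    .    .    .   15  165  166  167  167  166  167   15    .    .    .
  470      .    .    .    .    .    .    .    .   93   93   93   91 
[... 5286 characters left out ...]
  .    .
 -460      .    .    .    .    .    .    .    .    .    .    .    .    .    .    .    .    .   51   53    .    .    .    .    .  182  185    .    .    .    .    .    .    .
 -490      .    .    .    .    .    .    .    .    .    .    .    .    .    .    .    .    .    .    .    .    .    .    .  182  291  294  211    .    .    .    .    .    .
 -520      .    .    .    .    .    .    .    .    .    .    .    .    .    .    .    .    .    .    .    .    .    .    .  187  292  293  214    .    .    .    .    .    .
 -550      .    .    .    .    .    .    .    .    .    .    .    .    .    .    .    .    .    .    .    .    .    .    .    .  209  293  201    .    .    .    .    .    .
```

Request:
{"api": "jog_arm", "payload": {
  "offset": [
    [0, 0, -40],
    [0, 0, -30],
    [0, 0, 0],
    [0, 0, 0],
    [0, 0, 0],
    [0, 0, 0],
    [0, 0, 0],
    [0, 0, 0],
    [0, 0, 0],
    [0, 0, 0],
    [0, 0, 0],
    [0, 0, 0],
    [0, 0, 0],
    [0, 0, 0],
    [0, 0, 0]
  ],
  "delta_rot": [
    [0, 0, 0],
    [0, 0, 0],
    [0, 0, 8.5],
    [0, 0, 8.5],
    [0, 0, 8.5],
    [0, 0, 8.5],
    [0, 0, 8.5],
    [0, 0, 8.5],
    [0, 0, 8.5],
    [0, 0, 8.5],
    [0, 0, 8.5],
    [0, 0, 8.5],
    [0, 0, 8.5],
    [0, 0, 8.5],
    [0, 0, 8.5]
  ],
  "jaw": [75, 75, 75, 75, 75, 75, 75, 75, 75, 75, 75, 75, 75, 75, 75],
  "newtons": 40
}}

```text
time: 1.65
tool_pos: [153.4, 576.3, 296.0]
tcp_rot: [179.2, -0.2, -36.9]
ft_force: [-0.2, 0.8, 0.1]
finger_gap: 63.8
```

```bash
cat > go.py <<'E'
import sys
from h import *
from scipy.spatial.transform import Rotation as Ro
s=monitor.sense()
R=Ro.from_euler('xyz',s["tcp_rot"],degrees=True).as_matrix()
print("t",s["time"],"tcp",s["tool_pos"].round(1),"rot",s["tcp_rot"].round(1),"gap",round(s["finger_gap"],1),"F",s["ft_force"].round(1),"j6",s["joint_pos"][5].round(0))
if len(sys.argv)>3:
    t=np.array(list(map(float,sys.argv[1:4])))
    print("tool delta",((t-s["tool_pos"])@R).round(1))
    if len(sys.argv)>4:
        a=float(sys.argv[4]); q=Ro.from_euler('xyz',[180,0,a],degrees=True)
        print("rotvec",np.degrees((Ro.from_matrix(R).inv()*q).as_rotvec()).round(1))
E
python3 go.py 400 150 260 -36; python3 -c "
from h import *
m=cams.camera_model('wrist')['camera_from_world'];print(-m[:3,:3].T@m[:3,3],m[2])"
```

```text
t 1.65 tcp [153.4 576.3 296. ] rot [179.2  -0.2 -36.9] gap 63.8 F [-0.2  0.8  0.1] j6 107.0
tool delta [452.9 192.7  40.5]
rotvec [ 0.8 -0.2 -0.9]
[203.7919134  644.05328451 436.78431763] [-1.96884894e-01 -2.69442542e-01 -9.42675477e-01  6.25404768e+02]
```

```bash
python3 go.py 450 260 240 -36
```

```text
t 1.65 tcp [153.4 576.3 296. ] rot [179.2  -0.2 -36.9] gap 63.8 F [-0.2  0.8  0.1] j6 107.0
tool delta [426.8  74.5  58.8]
rotvec [ 0.8 -0.2 -0.9]
```

Request:
{"api": "jog_arm", "payload": {
  "offset": [
    [43, 7.5, 0],
    [43, 7.5, 0],
    [43, 7.5, 0],
    [43, 7.5, 5],
    [43, 7.5, 8],
    [43, 7.5, 9],
    [43, 7.5, 9],
    [43, 7.5, 9],
    [43, 7.5, 9],
    [40, 7, 8],
    [0, 0, 0],
    [0, 0, 0]
  ],
  "delta_rot": [
    [0, 0, 0],
    [0, 0, 0],
    [0, 0, 0],
    [0, 0, 0],
    [0, 0, 0],
    [0, 0, 0],
    [0, 0, 0],
    [0, 0, 0],
    [0, 0, 0],
    [0.8, 0, -0.9],
    [0, 0, 0],
    [0, 0, 0]
  ],
  "jaw": [75, 75, 75, 75, 75, 75, 75, 75, 75, 75, 75, 75]
}}

```text
time: 2.85
tool_pos: [455.8, 244.5, 235.0]
tcp_rot: [179.7, -0.2, -36.3]
ft_force: [0.7, 0.4, 0.0]
finger_gap: 64.1
```

```bash
cat > wr.py <<'E'
import sys
from h import *
n=sys.argv[1]
m=cams.camera_model("wrist");p,d=cams.snapshot("wrist");cv2.imwrite(f"pics/{n}.png",p[...,::-1])
np.savez(f"pics/{n}.npz",d=d,p=p,K=m["K"],k1=m["k1"],T=m["camera_from_world"])
E
python3 go.py 450 260 240 -36;python3 wr.py w1
```

```text
t 2.85 tcp [455.8 244.5 235. ] rot [179.7  -0.2 -36.3] gap 64.1 F [0.7 0.4 0. ] j6 59.0
tool delta [-13.9  -9.   -5.1]
rotvec [ 0.3 -0.2 -0.3]
```

View pics/w1.png

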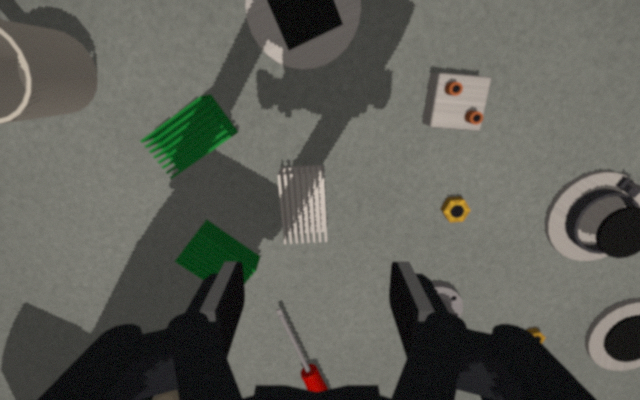

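The wrist view shows the sink at (302,203), the water block at (460,101), part of the square pad at (300,20), the lift at (615,220) and the green look-alikes at (190,135) and (218,250).

```bash
cat > wo.py <<'E'
import sys
from h import *
def load(n):
    f=np.load(f"pics/{n}.npz");return dict(K=f["K"],k1=float(f["k1"]),camera_from_world=f["T"]),f["p"],f["d"]
def tile(n,x,y,z,h=65,res=.5):
    m,p,d=load(n);return topdown(m,p[...,::-1].copy(),z,x-h,x+h,y-h,y+h,res)
def top_rect(n,x,y,z,half=60,tol=6):
    "fit minAreaRect to cloud points with height near z"
    m,p,d=load(n);X=cloud(m,d).reshape(-1,3)
    k=(abs(X[:,2]-z)<tol)&(abs(X[:,0]-x)<half)&(abs(X[:,1]-y)<half)
    Q=X[k][:,:2].astype(np.float32);rc=cv2.minAreaRect(Q)
    return rc,len(Q),np.median(X[k][:,2]),Q.mean(0)
E
python3 - <<'E'
from wo import *
print(top_rect("w1",423,217,34,50)); print(top_rect("w1",602,209,30,50,5))
t=[tile("w1",423,217,34),tile("w1",602,209,30),tile("w1",602,209,44)]
M=cv2.resize(np.hstack(t),None,fx=1,fy=1)
for i in range(3):
    cv2.drawMarker(M,(130+260*i,130),(255,0,255),0,8,1)
cv2.imwrite("pics/o1.png",M)
E
```

```text
(((419.09454345703125, 217.3008575439453), (76.54205322265625, 46.04403305053711), 56.92766189575195), 1588, np.float64(32.99132344679474), array([419.43005, 219.32745], dtype=float32))
(((602.559326171875, 213.79571533203125), (49.35930252075195, 50.55199432373047), 49.64263916015625), 2465, np.float64(29.21283141074767), array([601.5334 , 215.51605], dtype=float32))
```

View pics/o1.png

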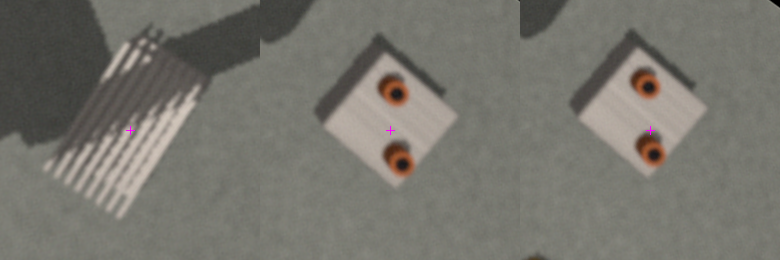

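```bash
python3 go.py 419.5 217.5 80 -33
```

```text
t 2.9 tcp [455.7 244.6 234.9] rot [179.7  -0.2 -36.2] gap 63.9 F [-0.2 -0.7 -0.7] j6 59.0
tool delta [-13.7  42.5 155.1]
rotvec [ 0.3 -0.2 -3.2]
```

Request:
{"api": "jog_arm", "payload": {
  "offset": [
    [-4.5, 14, 20],
    [-4.5, 14, 35],
    [-4.5, 14, 40],
    [0, 0, 40],
    [0, 0, 20],
    [0, 0, 0],
    [0, 0, 0]
  ],
  "delta_rot": [
    [0, 0, -3.3],
    [0.3, -0.2, 0],
    [0, 0, 0],
    [0, 0, 0],
    [0, 0, 0],
    [0, 0, 0],
    [0, 0, 0]
  ],
  "jaw": [80, 80, 80, 80, 80, 80, 80]
}}

```text
time: 3.6
tool_pos: [417.3, 225.2, 79.4]
tcp_rot: [-179.6, -0.1, -32.1]
ft_force: [-0.1, -0.1, -0.3]
finger_gap: 68.2
```

```bash
python3 go.py 419.5 217.5 3 -33; python3 wr.py w2
```

```text
t 3.6 tcp [417.3 225.2  79.4] rot [-1.796e+02 -1.000e-01 -3.210e+01] gap 68.2 F [-0.1 -0.1 -0.3] j6 54.0
tool delta [ 5.8  5.9 76.4]
rotvec [-0.4 -0.1  0.9]
```

View pics/w2.png

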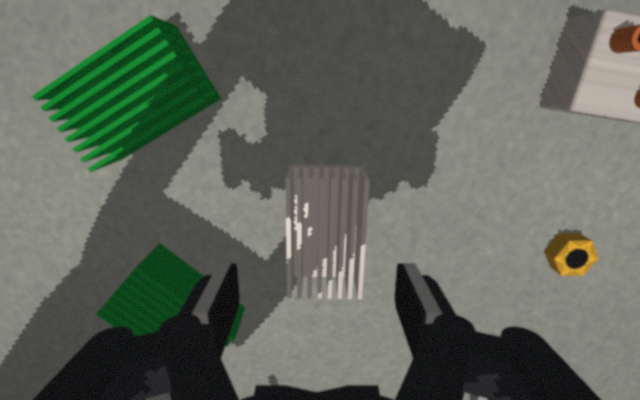

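Run:
```python
from wo import *
for n in("w1",):
    print(top_rect(n,315,215,34,60,6)); print(top_rect(n,375,325,34,55,6))
    m,p,d=load(n);X=cloud(m,d).reshape(-1,3)
    c,s=np.cos(np.radians(-33)),np.sin(np.radians(-33))
    L=(X[:,:2]-[419.5,217.5])@np.array([[c,s],[-s,c]]).T
    k=(X[:,2]>12)&(X[:,2]<60)&(abs(L[:,1])<16)&(L[:,0]<-23)&(L[:,0]>-120)
    print(np.sort(L[k,0])[-10:])
print(top_rect("w2",419,217,34,50))
```

```text
(((302.15325927734375, 220.96578979492188), (47.87028121948242, 76.40982818603516), 15.163575172424316), 1752, np.float64(32.19145975126246), array([302.7253, 232.708 ], dtype=float32))
(((371.085205078125, 342.3352966308594), (46.24778747558594, 77.63047790527344), 86.95128631591797), 1954, np.float64(32.99491042715058), array([372.605 , 343.5505], dtype=float32))
[-23.2154178  -23.21145827 -23.11793631 -23.10773161 -23.03502552]
(((418.8700256347656, 216.89520263671875), (77.084716796875, 46.15084457397461), 56.98649978637695), 4933, np.float64(33.120381308523044), array([420.87933, 219.08345], dtype=float32))
```

Clear on both sides. Descending.

Request:
{"api": "jog_arm", "payload": {
  "offset": [
    [2.5, 3.5, 15],
    [2.5, 3, 20],
    [0, 0, 15],
    [0, 0, 0],
    [0, 0, 0]
  ],
  "delta_rot": [
    [-0.4, 0, 0.9],
    [0, 0, 0],
    [0, 0, 0],
    [0, 0, 0],
    [0, 0, 0]
  ],
  "jaw": [80, 80, 80, 80, 80]
}}

```text
time: 4.15
tool_pos: [423.8, 219.5, 33.2]
tcp_rot: [-179.5, -0.5, -33.1]
ft_force: [-0.2, 0.5, 0.8]
finger_gap: 68.2
```

```bash
python3 go.py 419 217 3 -33
```

```text
t 4.15 tcp [423.8 219.5  33.2] rot [-179.5   -0.5  -33.1] gap 68.2 F [-0.2  0.5  0.8] j6 55.0
tool delta [-2.9  4.9 30.2]
rotvec [-0.5 -0.5 -0.1]
```

Request:
{"api": "jog_arm", "payload": {
  "offset": [
    [-3, 5, 10],
    [0, 0, 10],
    [0, 0, 10],
    [0, 0, 0]
  ],
  "delta_rot": [
    [-0.5, -0.5, 0],
    [0, 0, 0],
    [0, 0, 0],
    [0, 0, 0]
  ],
  "jaw": [80, 80, 80, 80]
}}

```text
time: 4.55
tool_pos: [420.1, 217.4, 3.0]
tcp_rot: [-179.9, -0.1, -33.1]
ft_force: [-0.2, 0.6, -0.3]
finger_gap: 68.2
```

```bash
python3 go.py 419 217 3 -33
```

```text
t 4.55 tcp [420.1 217.4   3. ] rot [-1.799e+02 -1.000e-01 -3.310e+01] gap 68.2 F [-0.2  0.6 -0.3] j6 54.0
tool delta [-0.7  0.9  0. ]
rotvec [-0.1 -0.1 -0.1]
```

Request:
{"api": "jog_arm", "payload": {
  "offset": [
    [0, 0.9, 0],
    [0, 0, 0],
    [0, 0, 0],
    [0, 0, 0],
    [0, 0, 0],
    [0, 0, 0],
    [0, 0, -10],
    [0, 0, -30],
    [0, 0, -40],
    [0, 0, 0]
  ],
  "delta_rot": [
    [0, 0, 0],
    [0, 0, 0],
    [0, 0, 0],
    [0, 0, 0],
    [0, 0, 0],
    [0, 0, 0],
    [0, 0, 0],
    [0, 0, 0],
    [0, 0, 0],
    [0, 0, 0]
  ],
  "jaw": [40, 40, 40, 40, 40, 40, 40, 40, 40, 40],
  "newtons": 40
}}

```text
time: 5.55
tool_pos: [417.9, 216.0, 86.4]
tcp_rot: [180.0, 0.0, -33.1]
ft_force: [1.1, -0.0, -1.2]
finger_gap: 45.4
```

```bash
python3 go.py 420 -160 130 -81.7; python3 wr.py w3
```

```text
t 5.55 tcp [417.9 216.   86.4] rot [180.    0.  -33.1] gap 45.4 F [ 1.1 -0.  -1.2] j6 54.0
tool delta [207.3 313.7 -43.5]
rotvec [ 0.  -0.  48.6]
```

View pics/w3.png

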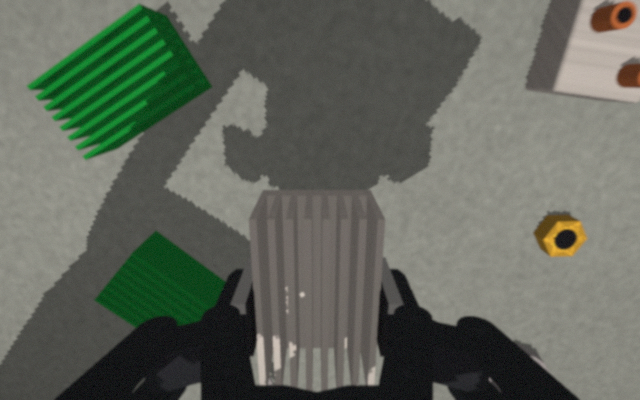

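```bash
python3 go.py 495 -217 180 -81.7
```

```text
t 5.6 tcp [416.5 215.4  83.8] rot [ 1.798e+02  1.000e-01 -3.310e+01] gap 45.5 F [-0.   0.7 -1.8] j6 54.0
tool delta [302.  319.4 -95.8]
rotvec [ 0.2  0.  48.6]
```

Request:
{"api": "jog_arm", "payload": {
  "offset": [
    [10, 11, -40],
    [25, 27, -40],
    [30, 32, -16],
    [30, 32, 0],
    [30, 32, 0],
    [30, 32, 0],
    [30, 32, 0],
    [30, 32, 0],
    [30, 32, 0],
    [30, 32, 0],
    [24, 25, 0],
    [0, 0, 0],
    [0, 0, 0],
    [0, 0, 0],
    [0, 0, 0],
    [0, 0, 0],
    [0, 0, 0],
    [0, 0, 0]
  ],
  "delta_rot": [
    [0, 0, 0],
    [0, 0, 0],
    [0, 0, 0],
    [0, 0, 0],
    [0, 0, 0],
    [0, 0, 0],
    [0, 0, 0],
    [0, 0, 0],
    [0, 0, 0],
    [0, 0, 0],
    [0, 0, 0],
    [0, 0, 8.1],
    [0, 0, 8.1],
    [0, 0, 8.1],
    [0, 0, 8.1],
    [0, 0, 8.1],
    [0, 0, 8.1],
    [0, 0, 0]
  ],
  "jaw": [40, 40, 40, 40, 40, 40, 40, 40, 40, 40, 40, 40, 40, 40, 40, 40, 40, 40]
}}

```text
time: 7.4
tool_pos: [484.1, -230.9, 167.3]
tcp_rot: [178.5, 0.5, -83.5]
ft_force: [-1.5, 0.7, -1.5]
finger_gap: 45.4
```

```bash
python3 go.py 420 -227 60 -81.7; python3 wr.py w4
```

```text
t 7.4 tcp [ 484.1 -230.9  167.3] rot [178.5   0.5 -83.5] gap 45.4 F [-1.5  0.7 -1.5] j6 53.0
tool delta [-10.1  60.4 109. ]
rotvec [ 1.5  0.5 -1.8]
```

View pics/w4.png

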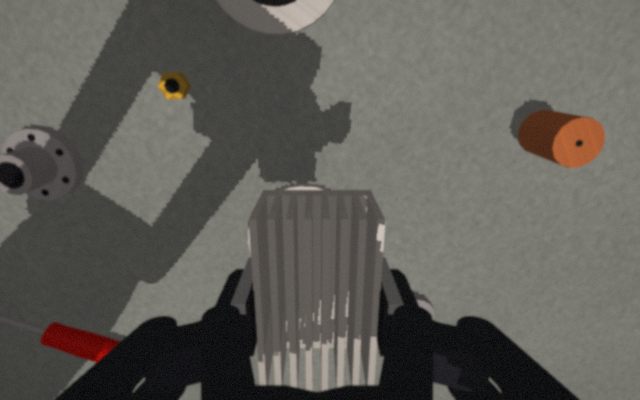

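```bash
python3 go.py 335 -217 190 -81.7
```

```text
t 7.45 tcp [ 484.  -230.8  167.2] rot [178.5   0.5 -83.2] gap 45.4 F [-0.3 -0.1 -3.4] j6 53.0
tool delta [-31.5 146.9 -18.7]
rotvec [ 1.5  0.6 -1.5]
```

Request:
{"api": "jog_arm", "payload": {
  "offset": [
    [-6, 25, -4],
    [-6, 30, -4],
    [-6, 30, -4],
    [-6, 30, -4],
    [-7, 30, -3],
    [0, 0, 0],
    [0, 0, 0]
  ],
  "delta_rot": [
    [1.5, 0.6, -1.5],
    [0, 0, 0],
    [0, 0, 0],
    [0, 0, 0],
    [0, 0, 0],
    [0, 0, 0],
    [0, 0, 0]
  ],
  "jaw": [40, 40, 40, 40, 40, 40, 40]
}}

```text
time: 8.15
tool_pos: [329.3, -219.6, 182.2]
tcp_rot: [179.7, 0.3, -79.7]
ft_force: [-0.0, 1.5, -1.8]
finger_gap: 45.4
```

```bash
python3 go.py 420 -227 60 -81.7; python3 wr.py w5
```

```text
t 8.15 tcp [ 329.3 -219.6  182.2] rot [179.7   0.3 -79.7] gap 45.4 F [-0.   1.5 -1.8] j6 39.0
tool delta [ 24.1 -88.6 121.6]
rotvec [0.3 0.3 2. ]
```

View pics/w5.png

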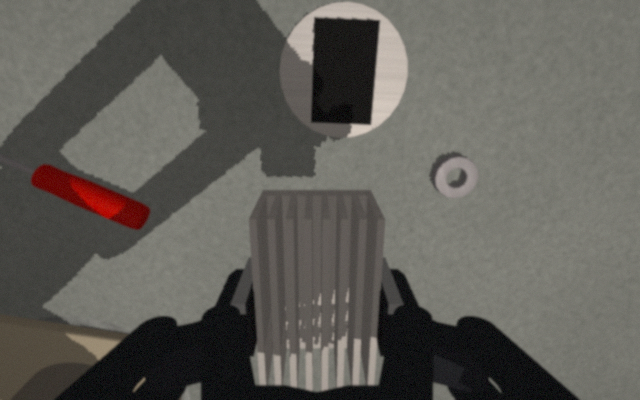

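```bash
cat > pad.py <<'E'
from wo import *
def pad(n,x,y,z=12,h=65,th=50):
    o=tile(n,x,y,z,h,.5);g=cv2.cvtColor(o,cv2.COLOR_BGR2GRAY)
    b=(g<th).astype(np.uint8);nl,lab,st,ce=cv2.connectedComponentsWithStats(b)
    i=1+np.argmax(st[1:,4]);c=cv2.findContours((lab==i).astype(np.uint8),0,1)[0][0]
    rc=cv2.minAreaRect(c);cx,cy=rc[0];cv2.drawContours(o,[np.int32(cv2.boxPoints(rc))],0,(0,0,255),1)
    return (round(x-h+cx*.5,1),round(y+h-cy*.5,1)),np.array(rc[1])*.5,-rc[2],o
E
python3 - <<'E'
from pad import *
for th in(30,40,50):
    a=pad("w5",420,-227,12,65,th);print(a[:3])
cv2.imwrite("pics/o2.png",np.hstack([a[3],tile("w5",420,-227,0)]))
s=monitor.sense()
m,p,d=load("w5");X=cloud(m,d).reshape(-1,3);t=s["tool_pos"]
a=np.radians(s["tcp_rot"][2]);L=(X-t);lx=L[:,0]*np.cos(a)+L[:,1]*np.sin(a);ly=L[:,0]*np.sin(a)-L[:,1]*np.cos(a)
k=(abs(lx)<30)&(abs(ly)<55)&(abs(L[:,2]-31)<6)
print(k.sum(),np.percentile(lx[k],[1,99]),np.percentile(ly[k],[1,99]),np.median(L[k,2]))
for y0 in range(-45,46,10):
    q=k&(abs(ly-y0)<5); print(y0,q.sum(),np.median(L[q,2]).round(1) if q.any() else'')
E
```

```text
((419.0, -225.0), array([49.21008682, 79.61357117]), -82.03038787841797)
((419.0, -225.1), array([49.65208817, 80.23399353]), -81.99527740478516)
((418.9, -225.0), array([50.2654953 , 80.71540833]), -82.01988220214844)
12749 [-26.29406559  27.53144717] [-38.7442685   33.49849259] 30.48468103144097
-45 0 
-35 2041 30.1
-25 1853 30.3
-15 2348 30.5
-5 1714 30.5
5 1572 30.6
15 1385 30.6
25 1297 30.7
35 539 30.6
45 0
```

View pics/o2.png

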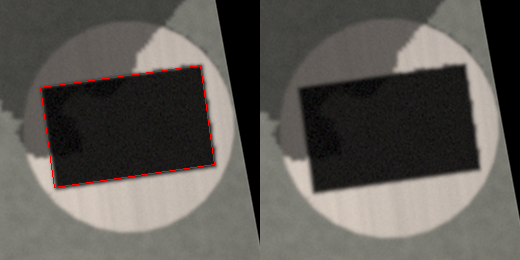

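```bash
python3 go.py 419.3 -225.5 50 -82
```

```text
t 8.2 tcp [ 329.4 -219.5  182.1] rot [179.7   0.3 -79.7] gap 45.7 F [ 0.1 -0.8 -2.3] j6 39.0
tool delta [ 22.7 -88.2 131.5]
rotvec [0.4 0.3 2.3]
```

Request:
{"api": "jog_arm", "payload": {
  "offset": [
    [5, -20, 20],
    [6, -25, 30],
    [6, -25, 40],
    [5, -18, 40],
    [0, 0, 0],
    [0, 0, 0]
  ],
  "delta_rot": [
    [0.3, 0.3, 2.3],
    [0, 0, 0],
    [0, 0, 0],
    [0, 0, 0],
    [0, 0, 0],
    [0, 0, 0]
  ],
  "jaw": [40, 40, 40, 40, 40, 40]
}}

```text
time: 8.8
tool_pos: [427.8, -228.7, 47.0]
tcp_rot: [-180.0, -0.1, -81.3]
ft_force: [0.2, -0.0, -1.5]
finger_gap: 45.5
```

```bash
python3 go.py 419.3 -225.5 20 -82
```

```text
t 8.8 tcp [ 427.8 -228.7   47. ] rot [-1.80e+02 -1.00e-01 -8.13e+01] gap 45.5 F [ 0.2 -0.  -1.5] j6 47.0
tool delta [-4.5  7.9 27. ]
rotvec [-0.  -0.1  0.7]
```

Request:
{"api": "jog_arm", "payload": {
  "offset": [
    [-4.5, 8, 8],
    [0, 0, 10],
    [0, 0, 9],
    [0, 0, 0],
    [0, 0, 0]
  ],
  "delta_rot": [
    [0, 0, 0.7],
    [0, 0, 0],
    [0, 0, 0],
    [0, 0, 0],
    [0, 0, 0]
  ],
  "jaw": [40, 40, 40, 40, 40]
}}

```text
time: 9.3
tool_pos: [420.6, -227.2, 23.2]
tcp_rot: [-179.6, -0.5, -82.0]
ft_force: [0.7, 0.5, -1.0]
finger_gap: 45.6
```

```bash
python3 go.py 419.3 -225.5 15.5 -82
```

```text
t 9.3 tcp [ 420.6 -227.2   23.2] rot [-179.6   -0.5  -82. ] gap 45.6 F [ 0.7  0.5 -1. ] j6 48.0
tool delta [-2.   1.1  7.7]
rotvec [-0.4 -0.5  0. ]
```

Request:
{"api": "jog_arm", "payload": {
  "offset": [
    [-2, 1.2, 4],
    [0, 0, 3],
    [0, 0, 1],
    [0, 0, 0],
    [0, 0, 0]
  ],
  "delta_rot": [
    [-0.4, -0.5, 0],
    [0, 0, 0],
    [0, 0, 0],
    [0, 0, 0],
    [0, 0, 0]
  ],
  "jaw": [40, 40, 40, 40, 40]
}}

```text
time: 9.8
tool_pos: [420.2, -226.3, 16.2]
tcp_rot: [-179.9, -0.0, -82.0]
ft_force: [-0.4, 0.6, -1.7]
finger_gap: 45.2
```

```bash
python3 go.py 419.3 -225.5 15.5 -82
```

```text
t 9.8 tcp [ 420.2 -226.3   16.2] rot [-179.9   -0.   -82. ] gap 45.2 F [-0.4  0.6 -1.7] j6 47.0
tool delta [-0.9  0.7  0.7]
rotvec [-0.1 -0.  -0. ]
```

Within 1 mm. Release (lowering 1 mm more), then rise and check.

Request:
{"api": "jog_arm", "payload": {
  "offset": [
    [-0.5, 0.5, 1],
    [0, 0, 0],
    [0, 0, 0],
    [0, 0, 0],
    [0, 0, 0],
    [0, 0, -15],
    [0, 0, -35],
    [0, 0, -45],
    [0, 0, -40],
    [0, 35, -25],
    [0, 30, 0],
    [0, 20, 0],
    [0, 0, 0]
  ],
  "delta_rot": [
    [0, 0, 0],
    [0, 0, 0],
    [0, 0, 0],
    [0, 0, 0],
    [0, 0, 0],
    [0, 0, 0],
    [0, 0, 0],
    [0, 0, 0],
    [0, 0, 0],
    [0, 0, 0],
    [0, 0, 0],
    [0, 0, 0],
    [0, 0, 0]
  ],
  "jaw": [40, 70, 70, 70, 70, 70, 70, 70, 70, 70, 70, 70, 70]
}}

```text
time: 11.1
tool_pos: [333.2, -238.3, 183.7]
tcp_rot: [-179.8, -0.3, -81.9]
ft_force: [1.3, -0.2, -0.2]
finger_gap: 60.0
```

```bash
python3 wr.py w6; python3 go.py 603 214 150 -40
python3 - <<'E'
from wo import *
print(top_rect("w6",419,-225,46,55,6))
E
```

```text
t 11.15 tcp [ 334.  -238.2  183.6] rot [-179.8   -0.2  -81.9] gap 59.8 F [-0.1 -1.  -0. ] j6 39.0
tool delta [-409.8 -330.    33. ]
rotvec [ -0.1  -0.3 -41.9]
(((420.5998840332031, -226.06103515625), (75.33525085449219, 46.142459869384766), 7.913289546966553), 3346, np.float64(45.21891692072582), array([ 421.4833 , -225.91055], dtype=float32))
```

View pics/w6.png

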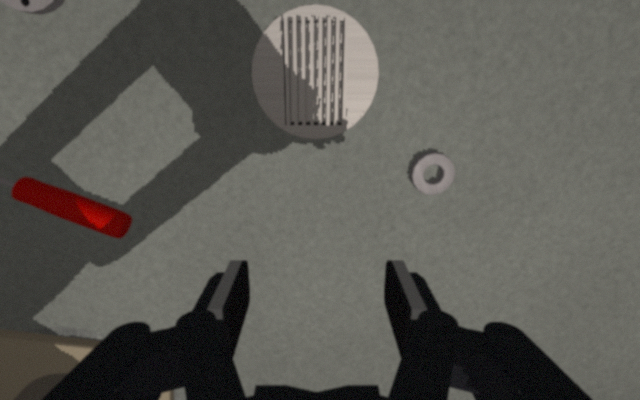

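```bash
python3 go.py 385 10 180 -82
```

```text
t 11.15 tcp [ 334.  -238.2  183.6] rot [-179.8   -0.2  -81.9] gap 59.8 F [-0.1 -1.  -0. ] j6 39.0
tool delta [-238.5  -85.5    2.9]
rotvec [-0.2 -0.2  0.1]
```

Request:
{"api": "jog_arm", "payload": {
  "offset": [
    [-30, -11, 0],
    [-40, -14, 0],
    [-40, -14, 0],
    [-40, -14, 0],
    [-40, -14, 0],
    [-35, -12, 0],
    [-12, -6, 0],
    [0, 0, 0],
    [0, 0, 0]
  ],
  "delta_rot": [
    [0, 0, 0],
    [0, 0, 0],
    [0, 0, 0],
    [0, 0, 0],
    [0, 0, 0],
    [0, 0, 0],
    [0, 0, 0],
    [0, 0, 0],
    [0, 0, 0]
  ],
  "jaw": [70, 70, 70, 70, 70, 70, 70, 70, 70]
}}

```text
time: 12.05
tool_pos: [390.2, 20.5, 181.9]
tcp_rot: [-179.7, -0.1, -81.9]
ft_force: [-0.5, -0.8, 0.3]
finger_gap: 59.7
```

```bash
python3 go.py 466 11 80 -82;python3 wr.py w7;  python3 - <<'E'
from wo import *
print(top_rect("w7",466,11,42,30,4)); print(top_rect("w7",466,11,12,45,3))
cv2.imwrite("pics/o3.png",np.hstack([tile("w7",466,11,42),tile("w7",466,11,12)]))
E
```

```text
t 12.05 tcp [390.2  20.5 181.9] rot [-1.797e+02 -1.000e-01 -8.190e+01] gap 59.7 F [-0.5 -0.8  0.3] j6 77.0
tool delta [ 19.8 -73.2 102.3]
rotvec [-0.3 -0.1  0.1]
(((466.5469970703125, 10.438904762268066), (33.08843994140625, 33.01129913330078), 8.006528854370117), 1562, np.float64(41.49554292516635), array([466.9916  ,  10.814884], dtype=float32))
(((467.03216552734375, 10.903480529785156), (62.90788269042969, 63.05083084106445), 53.11048126220703), 3045, np.float64(11.237861118056353), array([468.0847  ,  12.021379], dtype=float32))
```

View pics/o3.png

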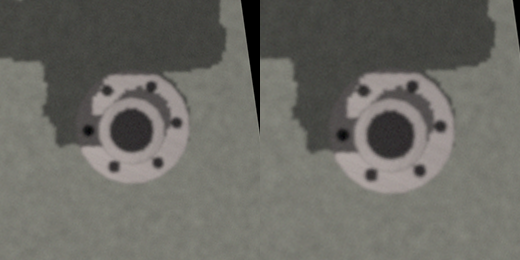

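View pics/w7.png

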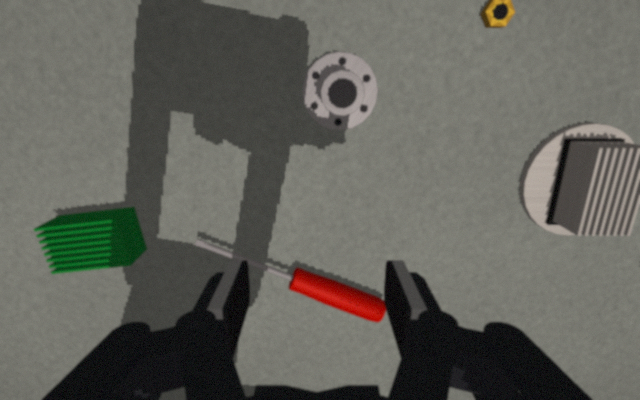

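Request:
{"api": "jog_arm", "payload": {
  "offset": [
    [5, -18, 15],
    [5, -19, 25],
    [5, -18, 30],
    [5, -18, 30],
    [0, 0, 0],
    [0, 0, 0]
  ],
  "delta_rot": [
    [-0.3, 0, 0],
    [0, 0, 0],
    [0, 0, 0],
    [0, 0, 0],
    [0, 0, 0],
    [0, 0, 0]
  ],
  "jaw": [70, 70, 70, 70, 70, 70]
}}

```text
time: 12.7
tool_pos: [469.3, 3.1, 79.8]
tcp_rot: [-179.9, -0.2, -82.5]
ft_force: [-0.2, 0.4, 0.1]
finger_gap: 59.7
```

```bash
python3 go.py 466.8 10.7 15 -82
```

```text
t 12.7 tcp [469.3   3.1  79.8] rot [-179.9   -0.2  -82.5] gap 59.7 F [-0.2  0.4  0.1] j6 77.0
tool delta [-8.2  1.6 64.8]
rotvec [-0.1 -0.2 -0.5]
```

Request:
{"api": "jog_arm", "payload": {
  "offset": [
    [-8, 1.5, 8],
    [0, 0, 12],
    [0, 0, 14],
    [0, 0, 0],
    [0, 0, 0]
  ],
  "delta_rot": [
    [0, 0, 0],
    [0, 0, 0],
    [0, 0, 0],
    [0, 0, 0],
    [0, 0, 0]
  ],
  "jaw": [70, 70, 70, 70, 70]
}}

```text
time: 13.2
tool_pos: [468.0, 10.5, 48.4]
tcp_rot: [-179.5, -0.3, -82.6]
ft_force: [-0.1, 1.1, 0.7]
finger_gap: 59.6
```

```bash
python3 go.py 466.8 10.7 15 -82
```

```text
t 13.2 tcp [468.   10.5  48.4] rot [-179.5   -0.3  -82.6] gap 59.6 F [-0.1  1.1  0.7] j6 78.0
tool delta [-0.6  1.5 33.4]
rotvec [-0.5 -0.3 -0.6]
```

Request:
{"api": "jog_arm", "payload": {
  "offset": [
    [-0.5, 1.5, 10],
    [0, 0, 12],
    [0, 0, 11],
    [0, 0, 0],
    [0, 0, 0]
  ],
  "delta_rot": [
    [-0.5, -0.3, 0],
    [0, 0, 0],
    [0, 0, 0],
    [0, 0, 0],
    [0, 0, 0]
  ],
  "jaw": [70, 70, 70, 70, 70]
}}

```text
time: 13.7
tool_pos: [467.4, 10.8, 14.0]
tcp_rot: [-179.9, -0.0, -82.6]
ft_force: [0.3, -0.3, 0.1]
finger_gap: 59.7
```

```bash
python3 go.py 466.8 10.7 15 -82
```

```text
t 13.7 tcp [467.4  10.8  14. ] rot [-179.9   -0.   -82.6] gap 59.7 F [ 0.3 -0.3  0.1] j6 78.0
tool delta [ 0.   0.6 -1. ]
rotvec [-0.1 -0.  -0.6]
```

Request:
{"api": "jog_arm", "payload": {
  "offset": [
    [0, 0.5, -1.5],
    [0, 0, 0],
    [0, 0, 0],
    [0, 0, 0],
    [0, 0, 0],
    [0, 0, 0],
    [0, 0, 0],
    [0, 0, 0],
    [0, 0, -10],
    [0, 0, -25],
    [0, 0, -40],
    [0, 0, -20],
    [0, 0, 0]
  ],
  "delta_rot": [
    [0, 0, 0],
    [0, 0, 0],
    [0, 0, 0],
    [0, 0, 0],
    [0, 0, 0],
    [0, 0, 0],
    [0, 0, 0],
    [0, 0, 0],
    [0, 0, 0],
    [0, 0, 0],
    [0, 0, 0],
    [0, 0, 0],
    [0, 0, 0]
  ],
  "jaw": [70, 20, 20, 20, 20, 20, 20, 20, 20, 20, 20, 20, 20],
  "newtons": 50
}}

```text
time: 15.0
tool_pos: [464.5, 10.9, 114.8]
tcp_rot: [179.9, 0.0, -82.6]
ft_force: [-0.2, 0.2, -3.5]
finger_gap: 32.4
```

```bash
python3 go.py 550 -182 160 -82; python3 wr.py w8
```

```text
t 15.0 tcp [464.5  10.9 114.8] rot [179.9   0.  -82.6] gap 32.4 F [-0.2  0.2 -3.5] j6 78.0
tool delta [202.4 -59.7 -45.4]
rotvec [ 0.1  0.  -0.6]
```

View pics/w8.png

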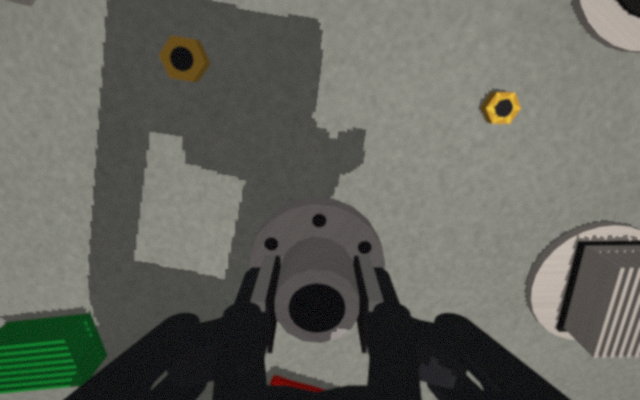

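Request:
{"api": "jog_arm", "payload": {
  "offset": [
    [20, -6, -20],
    [35, -10, -15],
    [40, -12, -10],
    [40, -12, 0],
    [40, -12, 0],
    [27, -8, 0],
    [0, 0, 0],
    [0, 0, 0]
  ],
  "delta_rot": [
    [0, 0, 0],
    [0, 0, 0],
    [0, 0, 0],
    [0, 0, 0],
    [0, 0, 0],
    [0, 0, 0],
    [0, 0, 0],
    [0, 0, 0]
  ],
  "jaw": [20, 20, 20, 20, 20, 20, 20, 20]
}}

```text
time: 15.85
tool_pos: [546.1, -186.4, 144.4]
tcp_rot: [178.9, 0.5, -82.4]
ft_force: [0.1, 0.1, -3.9]
finger_gap: 32.6
```

```bash
python3 go.py 646 -182 80 -82; python3 wr.py w9;python3 - <<'E'
from pad import *
for th in(30,40,50):
    a=pad("w9",646,-182,12,65,th);print(a[:3])
cv2.imwrite("pics/o4.png",a[3])
E
```

```text
t 15.85 tcp [ 546.1 -186.4  144.4] rot [178.9   0.5 -82.4] gap 32.6 F [ 0.1  0.1 -3.9] j6 59.0
tool delta [   9.3 -100.7   62.5]
rotvec [ 1.1  0.5 -0.4]
((661.8, -181.8), array([129.5,  97.5]), -90.0)
((661.5, -181.8), array([129.5,  98. ]), -90.0)
((661.5, -181.8), array([129.5,  98. ]), -90.0)
```

View pics/w9.png

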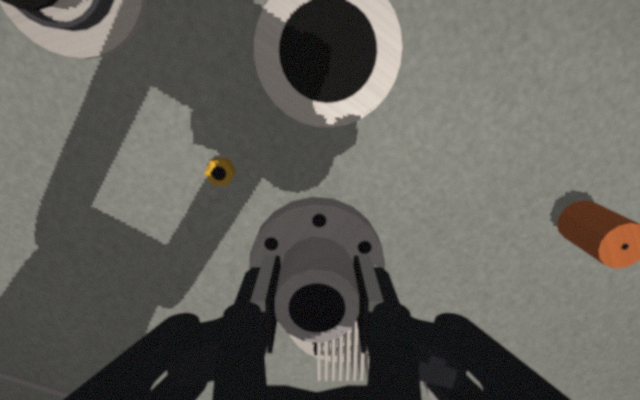

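View pics/o4.png

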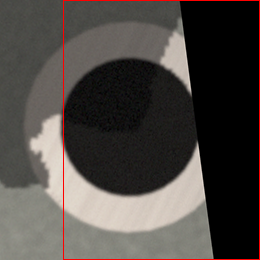

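Request:
{"api": "jog_arm", "payload": {
  "offset": [
    [2, -20, 0],
    [2.5, -27, 8],
    [2.5, -27, 20],
    [2, -27, 30],
    [0, 0, 0],
    [0, 0, 0]
  ],
  "delta_rot": [
    [1.1, 0.5, 0],
    [0, 0, 0],
    [0, 0, 0],
    [0, 0, 0],
    [0, 0, 0],
    [0, 0, 0]
  ],
  "jaw": [20, 20, 20, 20, 20, 20]
}}

```text
time: 16.5
tool_pos: [646.0, -172.9, 78.1]
tcp_rot: [179.6, 0.3, -82.1]
ft_force: [-0.5, 0.0, -1.4]
finger_gap: 32.3
```

```bash
python3 go.py 646 -181 35 -82
```

```text
t 16.5 tcp [ 646.  -172.9   78.1] rot [179.6   0.3 -82.1] gap 32.3 F [-0.5  0.  -1.4] j6 63.0
tool delta [ 8.2  0.8 43.1]
rotvec [ 0.4  0.3 -0.1]
```

Request:
{"api": "jog_arm", "payload": {
  "offset": [
    [8, 1, 12],
    [0, 0, 16],
    [0, 0, 14],
    [0, 0, 0],
    [0, 0, 0]
  ],
  "delta_rot": [
    [0.4, 0.3, 0],
    [0, 0, 0],
    [0, 0, 0],
    [0, 0, 0],
    [0, 0, 0]
  ],
  "jaw": [20, 20, 20, 20, 20]
}}

```text
time: 17.0
tool_pos: [644.8, -181.2, 36.1]
tcp_rot: [-179.8, -0.2, -82.0]
ft_force: [0.3, 0.0, -1.5]
finger_gap: 32.4
```

```bash
python3 go.py 646 -181 28 -82
```

```text
t 17.0 tcp [ 644.8 -181.2   36.1] rot [-179.8   -0.2  -82. ] gap 32.4 F [ 0.3  0.  -1.5] j6 62.0
tool delta [-0.1 -1.2  8.1]
rotvec [-0.2 -0.2 -0. ]
```

Request:
{"api": "jog_arm", "payload": {
  "offset": [
    [0, -1.2, 4],
    [0, 0, 4],
    [0, 0, 0.5],
    [0, 0, 0],
    [0, 0, 0]
  ],
  "delta_rot": [
    [-0.2, -0.2, 0],
    [0, 0, 0],
    [0, 0, 0],
    [0, 0, 0],
    [0, 0, 0]
  ],
  "jaw": [20, 20, 20, 20, 20]
}}

```text
time: 17.5
tool_pos: [647.4, -181.8, 29.1]
tcp_rot: [-179.9, -0.0, -82.1]
ft_force: [0.2, -0.3, -2.4]
finger_gap: 32.6
```

```bash
python3 go.py 646 -181 28 -82
```

```text
t 17.5 tcp [ 647.4 -181.8   29.1] rot [-179.9   -0.   -82.1] gap 32.6 F [ 0.2 -0.3 -2.4] j6 62.0
tool delta [-0.9  1.3  1.1]
rotvec [-0.1 -0.  -0.1]
```

Request:
{"api": "jog_arm", "payload": {
  "offset": [
    [-0.5, 0.8, 1.5],
    [0, 0, 0],
    [0, 0, 0],
    [0, 0, 0],
    [0, 0, 0],
    [0, 0, 0],
    [0, 0, -15],
    [0, 0, -35],
    [0, 0, -45],
    [0, 20, -40],
    [0, 35, -10],
    [0, 35, 0],
    [0, 0, 0]
  ],
  "delta_rot": [
    [0, 0, 0],
    [0, 0, 0],
    [0, 0, 0],
    [0, 0, 0],
    [0, 0, 0],
    [0, 0, 0],
    [0, 0, 0],
    [0, 0, 0],
    [0, 0, 0],
    [0, 0, 0],
    [0, 0, 0],
    [0, 0, 0],
    [0, 0, 0]
  ],
  "jaw": [20, 20, 75, 75, 75, 75, 75, 75, 75, 75, 75, 75, 75]
}}

```text
time: 18.8
tool_pos: [555.9, -194.2, 187.0]
tcp_rot: [-179.5, -0.3, -82.0]
ft_force: [1.2, 0.7, -0.8]
finger_gap: 63.9
```

```bash
python3 wr.py w10; python3 go.py 560 130 190 -42
python3 - <<'E'
from wo import *
print(top_rect("w10",646,-181,54,30,4)); print(top_rect("w10",646,-181,24,45,3))
cv2.imwrite("pics/o5.png",np.hstack([tile("w10",646,-181,54),tile("w10",646,-181,12)]))
E
```

```text
t 18.85 tcp [ 558.  -194.3  187.9] rot [-179.4   -0.3  -82. ] gap 64.2 F [ 1.4 -0.7  1.9] j6 58.0
tool delta [-320.8  -47.4   -3.5]
rotvec [ -0.5  -0.6 -40. ]
(((646.6917724609375, -182.12071228027344), (32.70673370361328, 33.11858367919922), 14.69633674621582), 1738, np.float64(53.4704869253617), array([ 647.1733 , -181.98233], dtype=float32))
(((646.9096069335938, -182.12548828125), (62.74665832519531, 62.51303482055664), 55.1447868347168), 3314, np.float64(23.315267773827244), array([ 647.23456, -181.92378], dtype=float32))
```

View pics/o5.png

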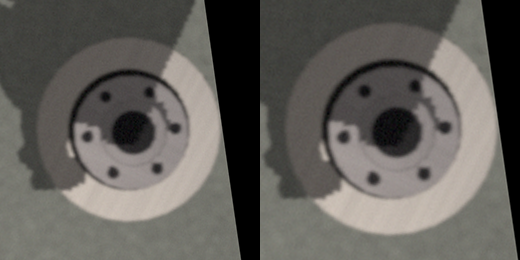

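Request:
{"api": "jog_arm", "payload": {
  "offset": [
    [-25, -4, 0],
    [-40, -5, 0],
    [-40, -5, 0],
    [-40, -5, 0],
    [-40, -5, 0],
    [-40, -5, 0],
    [-40, -5, 0],
    [-40, -5, 0],
    [-35, -5, 0],
    [-7, -2, 0],
    [0, 0, 0],
    [0, 0, 0],
    [0, 0, 0],
    [0, 0, 0],
    [0, 0, 0],
    [0, 0, 0],
    [0, 0, 0]
  ],
  "delta_rot": [
    [0, 0, 0],
    [0, 0, 0],
    [0, 0, 0],
    [0, 0, 0],
    [0, 0, 0],
    [0, 0, 0],
    [0, 0, 0],
    [0, 0, 0],
    [0, 0, 0],
    [0, 0, 0],
    [0, 0, -8],
    [0, 0, -8],
    [0, 0, -8],
    [0, 0, -8],
    [0, 0, -8],
    [0, 0, -1],
    [0, 0, 0]
  ],
  "jaw": [85, 85, 85, 85, 85, 85, 85, 85, 85, 85, 85, 85, 85, 85, 85, 85, 85]
}}

```text
time: 20.55
tool_pos: [568.5, 173.2, 199.3]
tcp_rot: [-179.0, -1.5, -39.6]
ft_force: [0.2, -0.2, 0.1]
finger_gap: 72.5
```

```bash
python3 wr.py w11; python3 go.py 602.6 213.8 80 -40.4
python3 - <<'E'
from pad import *
print(top_rect("w11",602.6,213,30,50,5))
for th in (30,40,50):
    a=pad("w11",533,364,12,55,th);print(a[:3])
cv2.imwrite("pics/o6.png",a[3])
E
```

```text
t 20.6 tcp [568.5 173.2 199.3] rot [-179.    -1.5  -39.6] gap 72.6 F [-0.2  0.4  0.8] j6 52.0
tool delta [ -2.8 -50.9 120.2]
rotvec [-1.  -1.5  0.8]
(((602.8321533203125, 213.7053985595703), (50.117496490478516, 49.83941650390625), 49.0991096496582), 3032, np.float64(29.170327899500542), array([603.1702 , 214.62794], dtype=float32))
((544.8, 378.0), array([82. , 85.5]), -90.0)
((544.5, 377.8), array([82.5, 86. ]), -90.0)
((544.2, 377.8), array([82.5, 86.5]), -90.0)
```

View pics/w11.png

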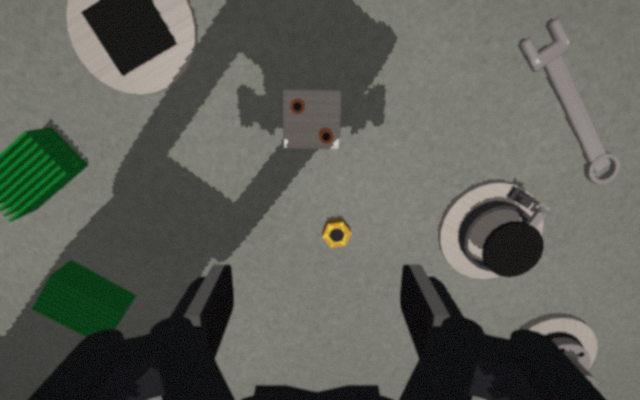

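View pics/o6.png

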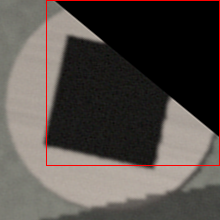

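Request:
{"api": "jog_arm", "payload": {
  "offset": [
    [-1, -15, 20],
    [-1, -18, 35],
    [-0.8, -18, 40],
    [0, 0, 25],
    [0, 0, 0],
    [0, 0, 0]
  ],
  "delta_rot": [
    [-1, -1.5, 1.3],
    [0, 0, 0],
    [0, 0, 0],
    [0, 0, 0],
    [0, 0, 0],
    [0, 0, 0]
  ],
  "jaw": [85, 85, 85, 85, 85, 85]
}}

```text
time: 21.2
tool_pos: [605.1, 214.8, 79.9]
tcp_rot: [-179.7, -0.2, -42.0]
ft_force: [0.2, 0.3, 1.1]
finger_gap: 72.7
```

```bash
python3 go.py 602.8 213.7 4 -40.9
```

```text
t 21.2 tcp [605.1 214.8  79.9] rot [-179.7   -0.2  -42. ] gap 72.7 F [0.2 0.3 1.1] j6 57.0
tool delta [-1.3  2.7 75.9]
rotvec [-0.3 -0.2 -1.1]
```

Request:
{"api": "jog_arm", "payload": {
  "offset": [
    [-1.3, 2.5, 12],
    [0, 0, 18],
    [0, 0, 18],
    [0, 0, 10],
    [0, 0, 0],
    [0, 0, 0]
  ],
  "delta_rot": [
    [-0.3, -0.2, -1.1],
    [0, 0, 0],
    [0, 0, 0],
    [0, 0, 0],
    [0, 0, 0],
    [0, 0, 0]
  ],
  "jaw": [85, 85, 85, 85, 85, 85]
}}

```text
time: 21.8
tool_pos: [606.0, 213.6, 24.1]
tcp_rot: [-179.6, -0.3, -41.0]
ft_force: [0.5, 0.9, 0.1]
finger_gap: 72.6
```

```bash
python3 go.py 602.8 213.7 4 -40.9
```

```text
t 21.8 tcp [606.  213.6  24.1] rot [-179.6   -0.3  -41. ] gap 72.6 F [0.5 0.9 0.1] j6 56.0
tool delta [-2.6  2.1 20. ]
rotvec [-0.4 -0.3 -0.1]
```

Request:
{"api": "jog_arm", "payload": {
  "offset": [
    [-2.6, 2, 8],
    [0, 0, 8],
    [0, 0, 4],
    [0, 0, 0],
    [0, 0, 0]
  ],
  "delta_rot": [
    [-0.4, -0.3, 0],
    [0, 0, 0],
    [0, 0, 0],
    [0, 0, 0],
    [0, 0, 0]
  ],
  "jaw": [85, 85, 85, 85, 85]
}}

```text
time: 22.3
tool_pos: [603.9, 214.2, 4.4]
tcp_rot: [-179.9, -0.1, -41.0]
ft_force: [0.5, 0.8, -0.3]
finger_gap: 72.6
```

```bash
python3 go.py 602.8 213.7 4 -40.9
```

```text
t 22.3 tcp [603.9 214.2   4.4] rot [-1.799e+02 -1.000e-01 -4.100e+01] gap 72.6 F [ 0.5  0.8 -0.3] j6 56.0
tool delta [-0.5  1.1  0.4]
rotvec [-0.1 -0.1 -0.1]
```

Request:
{"api": "jog_arm", "payload": {
  "offset": [
    [-0.5, 1, 0],
    [0, 0, 0],
    [0, 0, 0],
    [0, 0, 0],
    [0, 0, 0],
    [0, 0, 0],
    [0, 0, -10],
    [0, 0, -30],
    [0, 0, -45],
    [0, 0, -45],
    [0, 0, -30],
    [0, 0, 0]
  ],
  "delta_rot": [
    [0, 0, 0],
    [0, 0, 0],
    [0, 0, 0],
    [0, 0, 0],
    [0, 0, 0],
    [0, 0, 0],
    [0, 0, 0],
    [0, 0, 0],
    [0, 0, 0],
    [0, 0, 0],
    [0, 0, 0],
    [0, 0, 0]
  ],
  "jaw": [85, 45, 45, 45, 45, 45, 45, 45, 45, 45, 45, 45],
  "newtons": 45
}}

```text
time: 23.5
tool_pos: [600.1, 213.0, 170.6]
tcp_rot: [179.8, 0.1, -41.0]
ft_force: [0.1, -0.2, -1.0]
finger_gap: 49.1
```

```bash
python3 go.py 510 275 170 -12.4
```

```text
t 23.5 tcp [600.1 213.  170.6] rot [ 1.798e+02  1.000e-01 -4.100e+01] gap 49.1 F [ 0.1 -0.2 -1. ] j6 56.0
tool delta [-108.7   12.4    0.8]
rotvec [  0.1   0.2 -28.6]
```

Request:
{"api": "jog_arm", "payload": {
  "offset": [
    [-25, 3, 0],
    [-35, 4, 0],
    [-35, 4, 0],
    [-14, 2, 0],
    [0, 0, 0],
    [0, 0, 0],
    [0, 0, 0],
    [0, 0, 0],
    [0, 0, 0]
  ],
  "delta_rot": [
    [0, 0, 0],
    [0, 0, 0],
    [0, 0, 0],
    [0, 0, 0],
    [0, 0, -8],
    [0, 0, -8],
    [0, 0, -8],
    [0, 0, -4.5],
    [0, 0, 0]
  ],
  "jaw": [45, 45, 45, 45, 45, 45, 45, 45, 45]
}}

```text
time: 24.4
tool_pos: [503.5, 274.4, 163.9]
tcp_rot: [179.6, 0.5, -11.5]
ft_force: [-0.9, 0.1, -2.0]
finger_gap: 49.2
```

```bash
python3 wr.py w12; python3 go.py 533 364 80 -12.4
python3 - <<'E'
from pad import *
for th in (30,40,50):
    a=pad("w12",533,364,12,55,th);print(a[:3])
cv2.imwrite("pics/o7.png",a[3])
s=monitor.sense()
m,p,d=load("w12");X=cloud(m,d).reshape(-1,3);t=s["tool_pos"]
a=np.radians(s["tcp_rot"][2]);L=(X-t);lx=L[:,0]*np.cos(a)+L[:,1]*np.sin(a);ly=L[:,0]*np.sin(a)-L[:,1]*np.cos(a)
k=(abs(lx)<23)&(abs(ly)<40)&(abs(L[:,2]-26)<5)
for y0 in range(-30,31,5):
    q=k&(abs(ly-y0)<2.5); print(y0,q.sum(),np.median(L[q,2]).round(1) if q.any() else'')
E
```

```text
t 24.45 tcp [503.4 274.3 163.8] rot [179.6   0.5 -11.7] gap 49.0 F [-1.  -0.3 -3.9] j6 35.0
tool delta [ 11.6 -94.4  83. ]
rotvec [0.4 0.5 0.7]
((532.4, 369.0), array([53.79240799, 53.87865448]), -12.17145824432373)
((532.3, 369.0), array([54.33438873, 54.34073257]), -12.449995994567871)
((532.3, 369.0), array([54.73495865, 54.85539627]), -12.362491607666016)
-30 0 
-25 1076 23.2
-20 1547 24.1
-15 1395 24.2
-10 1021 24.1
-5 960 24.1
0 949 24.2
5 1309 24.4
10 1073 24.4
15 855 24.4
20 812 24.5
25 293 24.2
30 0
```

View pics/w12.png

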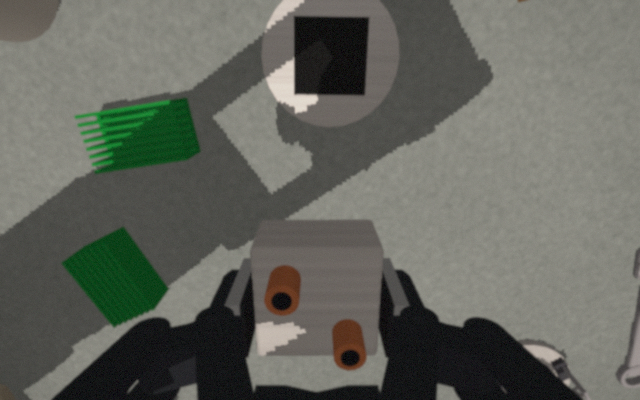

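View pics/o7.png

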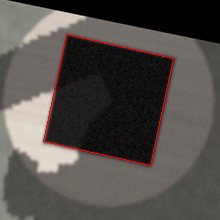

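```bash
python3 go.py 532.8 368.3 60 -12.4
```

```text
t 24.45 tcp [503.4 274.3 163.8] rot [179.6   0.5 -11.7] gap 49.0 F [-1.  -0.3 -3.9] j6 35.0
tool delta [ 10.7 -98.7 103. ]
rotvec [0.4 0.5 0.7]
```

Request:
{"api": "jog_arm", "payload": {
  "offset": [
    [2.5, -22, 15],
    [2.5, -26, 25],
    [2.5, -26, 30],
    [2.5, -24, 30],
    [0, 0, 0],
    [0, 0, 0]
  ],
  "delta_rot": [
    [0.4, 0.5, 0.7],
    [0, 0, 0],
    [0, 0, 0],
    [0, 0, 0],
    [0, 0, 0],
    [0, 0, 0]
  ],
  "jaw": [45, 45, 45, 45, 45, 45]
}}

```text
time: 25.05
tool_pos: [536.6, 368.8, 58.0]
tcp_rot: [179.9, -0.1, -13.5]
ft_force: [-0.0, 0.1, -2.9]
finger_gap: 49.2
```

```bash
python3 go.py 532.8 368.3 24 -12.4
```

```text
t 25.05 tcp [536.6 368.8  58. ] rot [ 1.799e+02 -1.000e-01 -1.350e+01] gap 49.2 F [-0.   0.1 -2.9] j6 44.0
tool delta [-3.6  1.3 34. ]
rotvec [ 0.1 -0.1 -1.1]
```

Request:
{"api": "jog_arm", "payload": {
  "offset": [
    [-3.5, 1.2, 8],
    [0, 0, 13],
    [0, 0, 12],
    [0, 0, 0],
    [0, 0, 0]
  ],
  "delta_rot": [
    [0, 0, -1.1],
    [0, 0, 0],
    [0, 0, 0],
    [0, 0, 0],
    [0, 0, 0]
  ],
  "jaw": [45, 45, 45, 45, 45]
}}

```text
time: 25.55
tool_pos: [534.2, 366.8, 25.8]
tcp_rot: [-179.9, -0.3, -12.6]
ft_force: [-0.4, 0.3, -1.3]
finger_gap: 49.4
```

```bash
python3 go.py 532.8 368.3 17 -12.4
```

```text
t 25.55 tcp [534.2 366.8  25.8] rot [-179.9   -0.3  -12.6] gap 49.4 F [-0.4  0.3 -1.3] j6 43.0
tool delta [-1.7 -1.2  8.8]
rotvec [-0.1 -0.3 -0.2]
```

Request:
{"api": "jog_arm", "payload": {
  "offset": [
    [-1.7, -1.2, 4],
    [0, 0, 4],
    [0, 0, 1],
    [0, 0, 0],
    [0, 0, 0]
  ],
  "delta_rot": [
    [0, -0.3, 0],
    [0, 0, 0],
    [0, 0, 0],
    [0, 0, 0],
    [0, 0, 0]
  ],
  "jaw": [45, 45, 45, 45, 45]
}}

```text
time: 26.05
tool_pos: [533.9, 368.8, 17.8]
tcp_rot: [-179.8, -0.1, -12.6]
ft_force: [-0.7, 0.2, -2.3]
finger_gap: 49.4
```

```bash
python3 go.py 532.8 368.3 16.5 -12.4
```

```text
t 26.05 tcp [533.9 368.8  17.8] rot [-1.798e+02 -1.000e-01 -1.260e+01] gap 49.4 F [-0.7  0.2 -2.3] j6 43.0
tool delta [-0.9  0.7  1.3]
rotvec [-0.2 -0.1 -0.2]
```

Request:
{"api": "jog_arm", "payload": {
  "offset": [
    [-0.5, 0.5, 1.5],
    [0, 0, 0],
    [0, 0, 0],
    [0, 0, 0],
    [0, 0, 0],
    [0, 0, 0],
    [0, 0, -15],
    [0, 0, -35],
    [0, 0, -45],
    [0, 20, -40],
    [0, 35, -20],
    [0, 35, 0],
    [0, 0, 0],
    [0, 0, 0]
  ],
  "delta_rot": [
    [0, 0, 0],
    [0, 0, 0],
    [0, 0, 0],
    [0, 0, 0],
    [0, 0, 0],
    [0, 0, 0],
    [0, 0, 0],
    [0, 0, 0],
    [0, 0, 0],
    [0, 0, 0],
    [0, 0, 0],
    [0, 0, 0],
    [0, 0, 0],
    [0, 0, 0]
  ],
  "jaw": [45, 45, 80, 80, 80, 80, 80, 80, 80, 80, 80, 80, 80, 80]
}}

```text
time: 27.45
tool_pos: [514.6, 278.8, 188.3]
tcp_rot: [-179.5, -0.6, -12.5]
ft_force: [0.4, -0.4, -0.2]
finger_gap: 68.2
```

```bash
python3 wr.py w13; python3 go.py 540 -330 190 -12.4
python3 - <<'E'
from wo import *
print(top_rect("w13",533,368,42,45,4))
o=tile("w13",533,368,42);cv2.imwrite("pics/o8.png",np.hstack([o,tile("w13",533,368,12)]))
p,d=cams.snapshot("scene");cv2.imwrite("pics/scene1.png",p[...,::-1])
E
```

```text
t 27.5 tcp [514.6 278.8 188.1] rot [-179.6   -0.6  -12.5] gap 68.4 F [0.4 0.2 0.4] j6 36.0
tool delta [156.7 588.9  -5. ]
rotvec [-0.4 -0.6 -0.1]
(((534.1763916015625, 368.09185791015625), (48.59367752075195, 50.17391586303711), 77.40773010253906), 3945, np.float64(41.214524860406975), array([534.31195, 368.63943], dtype=float32))
```

View pics/o8.png

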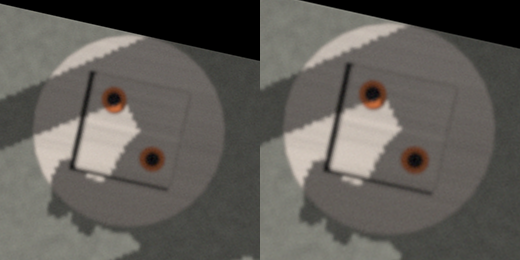

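View pics/scene1.png

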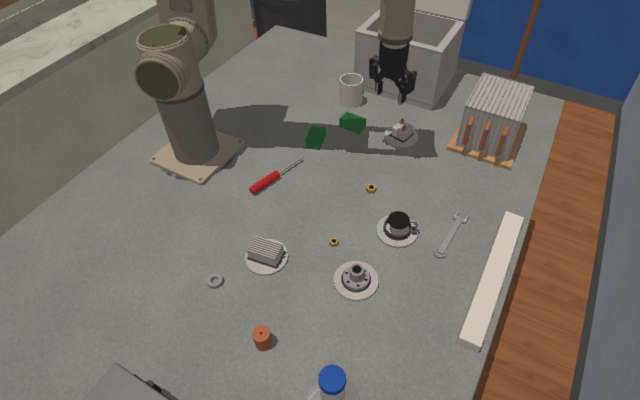

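Request:
{"api": "jog_arm", "payload": {
  "offset": [
    [3, 25, 0],
    [5, 40, 0],
    [6, 44, 0],
    [6, 44, 0],
    [6, 44, 0],
    [6, 44, 0],
    [6, 44, 0],
    [6, 44, 0],
    [6, 44, 0],
    [6, 44, 0],
    [6, 44, 0],
    [6, 44, 0],
    [6, 44, 0],
    [6, 44, 0],
    [6, 44, 0],
    [6, 44, 0],
    [4, 25, 0],
    [0, 0, 0]
  ],
  "delta_rot": [
    [0, 0, 0],
    [0, 0, 0],
    [0, 0, 0],
    [0, 0, 0],
    [0, 0, 0],
    [0, 0, 0],
    [0, 0, 0],
    [0, 0, 0],
    [0, 0, 0],
    [0, 0, 0],
    [0, 0, 0],
    [0, 0, 0],
    [0, 0, 0],
    [0, 0, 0],
    [0, 0, 0],
    [0, 0, 0],
    [0, 0, 0],
    [0, 0, 0]
  ],
  "jaw": [75, 75, 75, 75, 75, 75, 75, 75, 75, 75, 75, 75, 75, 75, 75, 75, 75, 75]
}}

```text
time: 29.35
tool_pos: [465.7, -445.0, 170.5]
tcp_rot: [-179.2, 0.3, -11.1]
ft_force: [0.2, 0.5, -1.2]
finger_gap: 64.0
```

Request:
{"api": "jog_arm", "payload": {
  "offset": [
    [0, 0, 0],
    [0, 0, 0],
    [0, 0, 0],
    [0, 0, 0],
    [0, 0, 0],
    [0, 0, 0],
    [0, 0, 0],
    [0, 0, 0],
    [0, 0, 0],
    [0, 0, 0]
  ],
  "delta_rot": [
    [0, 0, 7.5],
    [0, 0, 7.5],
    [0, 0, 7.5],
    [0, 0, 7.5],
    [0, 0, 7.5],
    [0, 0, 7.5],
    [0, 0, 7.5],
    [0, 0, 7.5],
    [0, 0, 7.5],
    [0, 0, 0]
  ],
  "jaw": [75, 75, 75, 75, 75, 75, 75, 75, 75, 75]
}}

```text
time: 30.35
tool_pos: [473.3, -430.5, 161.9]
tcp_rot: [179.7, 1.8, -80.6]
ft_force: [-0.1, 0.7, -0.0]
finger_gap: 64.0
```

```bash
python3 wr.py w14; python3 go.py 455 -416 190 -82
python3 - <<'E'
from wo import *
print(top_rect("w14",543,-416,50,35,4))
E
```

```text
t 30.4 tcp [ 473.4 -430.3  161.8] rot [179.7   1.8 -80.4] gap 64.2 F [0.9 0.7 0.2] j6 33.0
tool delta [-18.1  15.9 -27.6]
rotvec [0.3 1.8 1.7]
(((542.4725341796875, -415.7598571777344), (37.25212478637695, 36.71500015258789), 7.533080577850342), 2399, np.float64(49.24992768809004), array([ 542.72906, -415.60474], dtype=float32))
```

View pics/w14.png

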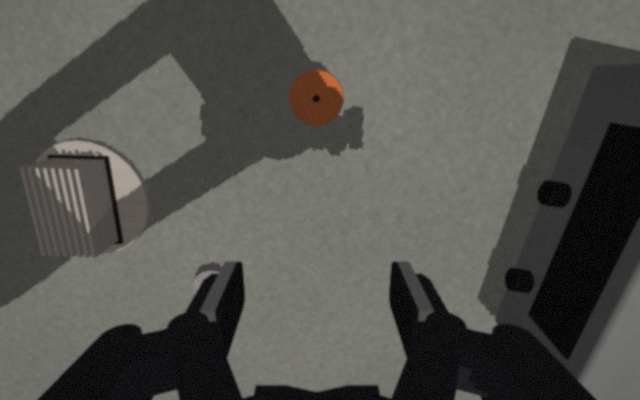

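```bash
python3 go.py 542.5 -415.8 80 -82
```

```text
t 30.4 tcp [ 473.4 -430.3  161.8] rot [179.7   1.8 -80.4] gap 64.2 F [0.9 0.7 0.2] j6 33.0
tool delta [ -0.1 -71.   81.4]
rotvec [0.3 1.8 1.7]
```

Request:
{"api": "jog_arm", "payload": {
  "offset": [
    [0, -20, 12],
    [0, -24, 22],
    [0, -24, 25],
    [0, 0, 20],
    [0, 0, 0],
    [0, 0, 0]
  ],
  "delta_rot": [
    [0.3, 1.8, 1.7],
    [0, 0, 0],
    [0, 0, 0],
    [0, 0, 0],
    [0, 0, 0],
    [0, 0, 0]
  ],
  "jaw": [75, 75, 75, 75, 75, 75]
}}

```text
time: 31.0
tool_pos: [545.7, -415.6, 80.8]
tcp_rot: [-180.0, -0.0, -80.5]
ft_force: [-0.0, -0.4, -0.1]
finger_gap: 63.7
```

```bash
python3 go.py 542.5 -415.8 16 -82
```

```text
t 31.0 tcp [ 545.7 -415.6   80.8] rot [-180.    -0.   -80.5] gap 63.7 F [-0.  -0.4 -0.1] j6 39.0
tool delta [-0.4  3.1 64.8]
rotvec [-0.  -0.   1.5]
```

Request:
{"api": "jog_arm", "payload": {
  "offset": [
    [-0.4, 3, 12],
    [0, 0, 17],
    [0, 0, 17],
    [0, 0, 12],
    [0, 0, 0],
    [0, 0, 0]
  ],
  "delta_rot": [
    [0, 0, 1.5],
    [0, 0, 0],
    [0, 0, 0],
    [0, 0, 0],
    [0, 0, 0],
    [0, 0, 0]
  ],
  "jaw": [75, 75, 75, 75, 75, 75]
}}

```text
time: 31.6
tool_pos: [542.0, -417.1, 20.5]
tcp_rot: [-179.9, -0.1, -82.1]
ft_force: [0.4, -0.7, 0.4]
finger_gap: 64.4
```

```bash
python3 go.py 542.5 -415.8 16 -82
```

```text
t 31.6 tcp [ 542.  -417.1   20.5] rot [-1.799e+02 -1.000e-01 -8.210e+01] gap 64.4 F [ 0.4 -0.7  0.4] j6 40.0
tool delta [-1.3 -0.7  4.5]
rotvec [-0.1 -0.1 -0.1]
```

Request:
{"api": "jog_arm", "payload": {
  "offset": [
    [-1.2, -0.6, 4],
    [0, 0, 0],
    [0, 0, 0],
    [0, 0, 0],
    [0, 0, 0],
    [0, 0, 0],
    [0, 0, 0],
    [0, 0, 0],
    [0, 0, -10],
    [0, 0, -30],
    [0, 0, -45],
    [0, 0, -45],
    [0, 0, -25],
    [0, 0, 0]
  ],
  "delta_rot": [
    [0, 0, 0],
    [0, 0, 0],
    [0, 0, 0],
    [0, 0, 0],
    [0, 0, 0],
    [0, 0, 0],
    [0, 0, 0],
    [0, 0, 0],
    [0, 0, 0],
    [0, 0, 0],
    [0, 0, 0],
    [0, 0, 0],
    [0, 0, 0],
    [0, 0, 0]
  ],
  "jaw": [75, 75, 25, 25, 25, 25, 25, 25, 25, 25, 25, 25, 25, 25],
  "newtons": 70
}}

```text
time: 33.0
tool_pos: [540.1, -413.6, 176.2]
tcp_rot: [179.8, 0.2, -82.1]
ft_force: [1.4, -1.0, -3.0]
finger_gap: 36.3
```

```bash
python3 go.py 582 5 190 -82; python3 wr.py w15
```

```text
t 33.0 tcp [ 540.1 -413.6  176.2] rot [179.8   0.2 -82.1] gap 36.3 F [ 1.4 -1.  -3. ] j6 40.0
tool delta [-408.8  -99.3  -12.8]
rotvec [ 0.2  0.2 -0.1]
```

View pics/w15.png

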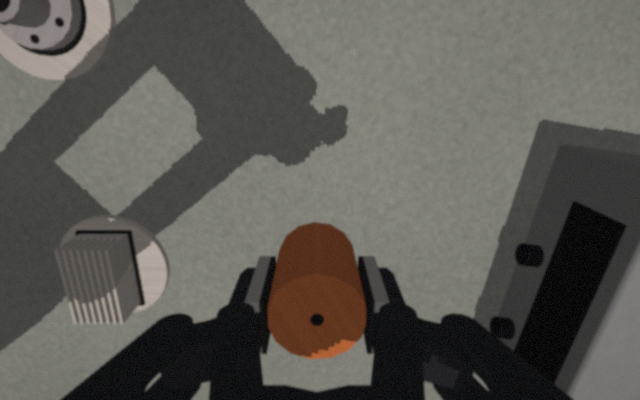

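Slug held. Going to the lift view; the flange on the way stays well below.

Request:
{"api": "jog_arm", "payload": {
  "offset": [
    [-25, -6, -5],
    [-40, -10, -5],
    [-40, -10, -5],
    [-40, -10, -3],
    [-40, -10, -3],
    [-40, -10, -3],
    [-40, -10, 0],
    [-40, -10, 0],
    [-40, -10, 0],
    [-40, -9, 0],
    [-20, -4, 0],
    [0, 0, 0],
    [0, 0, 0]
  ],
  "delta_rot": [
    [0, 0, 0],
    [0, 0, 0],
    [0, 0, 0],
    [0, 0, 0],
    [0, 0, 0],
    [0, 0, 0],
    [0, 0, 0],
    [0, 0, 0],
    [0, 0, 0],
    [0, 0, 0],
    [0, 0, 0],
    [0, 0, 0],
    [0, 0, 0]
  ],
  "jaw": [25, 25, 25, 25, 25, 25, 25, 25, 25, 25, 25, 25, 25]
}}

```text
time: 34.35
tool_pos: [565.9, 21.4, 165.5]
tcp_rot: [177.3, 1.4, -82.3]
ft_force: [-0.8, -1.0, -4.3]
finger_gap: 36.2
```

```bash
python3 go.py 672 5 130 -82; python3 wr.py w16;python3 - <<'E'
from wo import *
print(top_rect("w16",672,5,50,34,3))
cv2.imwrite("pics/o9.png",np.hstack([tile("w16",672,5,50),tile("w16",672,5,8)]))
E
```

```text
t 34.35 tcp [565.9  21.4 165.5] rot [177.3   1.4 -82.3] gap 36.2 F [-0.8 -1.  -4.3] j6 79.0
tool delta [  31.4 -104.4   29.9]
rotvec [ 2.7  1.4 -0.2]
(((669.7478637695312, 4.62291145324707), (50.068721771240234, 55.20437240600586), 7.62107515335083), 5876, np.float64(49.32814068417012), array([671.71814 ,   4.995333], dtype=float32))
```

View pics/w16.png

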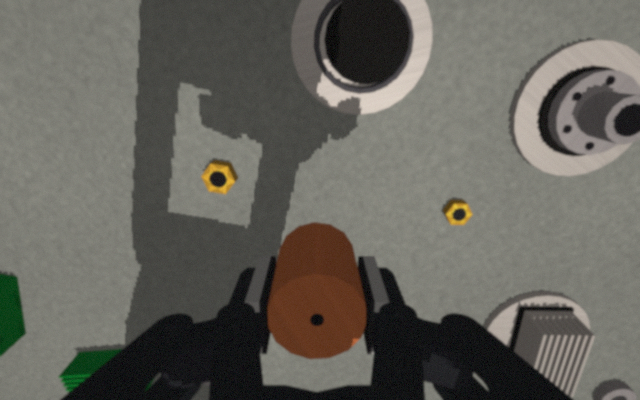

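View pics/o9.png

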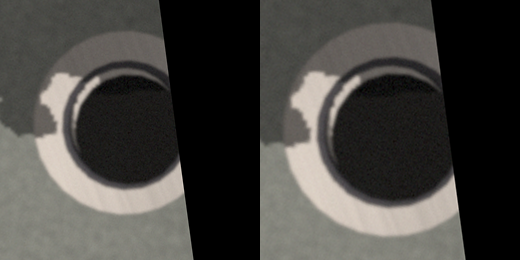

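Request:
{"api": "jog_arm", "payload": {
  "offset": [
    [12, 10, -12],
    [12, 10, -12],
    [0, 0, 0],
    [0, 0, 0]
  ],
  "delta_rot": [
    [2.7, 1.4, 0],
    [0, 0, 0],
    [0, 0, 0],
    [0, 0, 0]
  ],
  "jaw": [25, 25, 25, 25]
}}

```text
time: 34.8
tool_pos: [546.9, -10.8, 186.4]
tcp_rot: [179.6, 0.1, -82.6]
ft_force: [-0.3, 0.2, -4.0]
finger_gap: 36.5
```

```bash
python3 go.py 672 5 130 -82; python3 wr.py w17;python3 - <<'E'
from wo import *
print(top_rect("w17",672,5,50,31,3))
cv2.imwrite("pics/o10.png",np.hstack([tile("w17",672,5,50),tile("w17",672,5,8),tile("w17",672,5,25)]))
s=monitor.sense()
m,p,d=load("w17");X=cloud(m,d).reshape(-1,3);t=s["tool_pos"]
a=np.radians(s["tcp_rot"][2]);L=(X-t);lx=L[:,0]*np.cos(a)+L[:,1]*np.sin(a);ly=L[:,0]*np.sin(a)-L[:,1]*np.cos(a)
k=(abs(lx)<25)&(abs(ly)<30)&(abs(L[:,2]-33.5)<4)
print(k.sum(),np.percentile(lx[k],[1,99]),np.percentile(ly[k],[1,99]),np.median(L[k,2]))
A=np.c_[lx[k],ly[k],np.ones(k.sum())];print(np.linalg.lstsq(A,L[k,2],rcond=None)[0])
E
```

```text
t 34.8 tcp [546.9 -10.8 186.4] rot [ 1.796e+02  1.000e-01 -8.260e+01] gap 36.5 F [-0.3  0.2 -4. ] j6 76.0
tool delta [   0.7 -126.5   55.5]
rotvec [ 0.4  0.1 -0.6]
(((662.9576416015625, 3.8514404296875), (35.81844711303711, 55.19369888305664), 7.276644229888916), 3685, np.float64(49.40616960420352), array([665.31793 ,   4.190175], dtype=float32))
7859 [-22.44787589  22.96022661] [-17.03563678  17.90799933] 31.099210792266888
[-4.24904386e-05 -7.98459375e-03  3.15044381e+01]
```

View pics/w17.png

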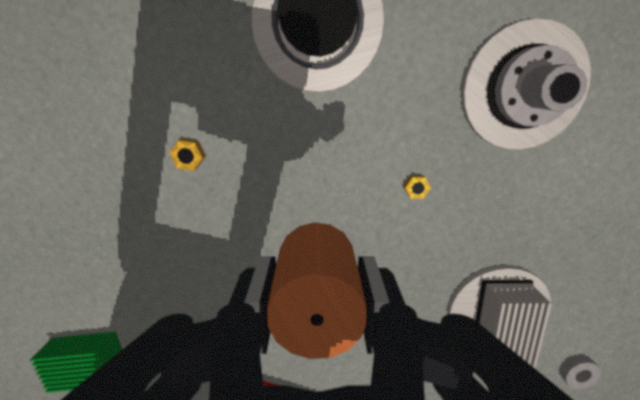

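View pics/o10.png

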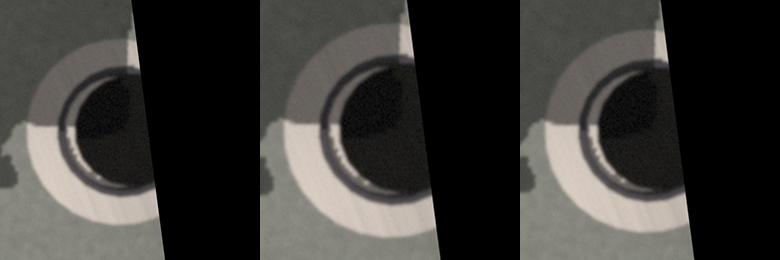

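Request:
{"api": "jog_arm", "payload": {
  "offset": [
    [-3, -20, 0],
    [-3, -22, 0],
    [0, -12, 0],
    [0, 0, 0],
    [0, 0, 0]
  ],
  "delta_rot": [
    [0.4, 0, 0],
    [0, 0, 0],
    [0, 0, 0],
    [0, 0, 0],
    [0, 0, 0]
  ],
  "jaw": [25, 25, 25, 25, 25]
}}

```text
time: 35.35
tool_pos: [601.7, 1.2, 184.9]
tcp_rot: [179.9, 0.2, -82.7]
ft_force: [0.1, 0.2, -3.6]
finger_gap: 35.9
```

```bash
python3 go.py 672 4 130 -82; python3 wr.py w18;python3 - <<'E'
from wo import *
print(top_rect("w18",672,5,50,34,2.5))
cv2.imwrite("pics/o11.png",np.hstack([tile("w18",672,5,50),tile("w18",672,5,8),tile("w18",672,5,25)]))
E
```

```text
t 35.35 tcp [601.7   1.2 184.9] rot [179.9   0.2 -82.7] gap 35.9 F [ 0.1  0.2 -3.6] j6 78.0
tool delta [  6.3 -70.2  54.7]
rotvec [ 0.1  0.2 -0.7]
(((672.5155639648438, 4.98846435546875), (55.24632263183594, 55.80899429321289), 69.57014465332031), 4544, np.float64(49.254084492212044), array([673.8729  ,   5.630873], dtype=float32))
```

View pics/w18.png

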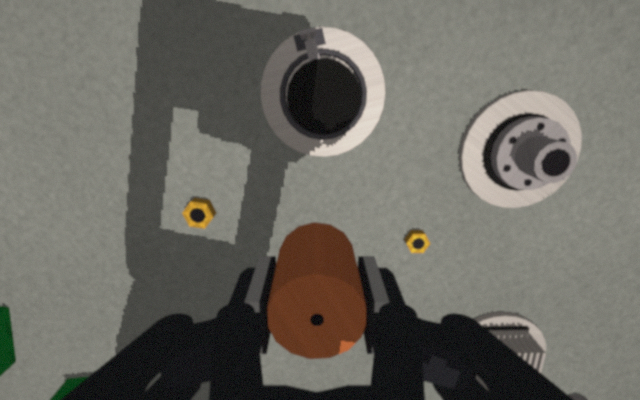

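View pics/o11.png

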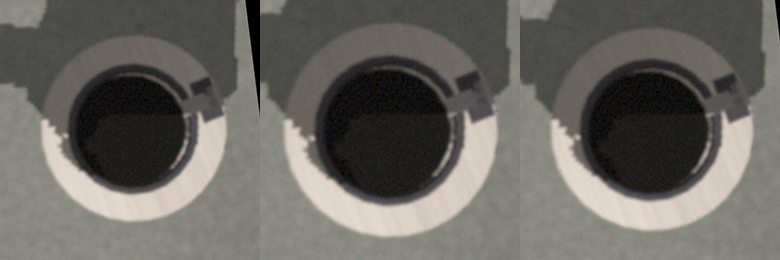

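Request:
{"api": "jog_arm", "payload": {
  "offset": [
    [1, -18, 10],
    [1, -19, 20],
    [1, -19, 25],
    [1, -14, 25],
    [0, 0, 0],
    [0, 0, 0]
  ],
  "delta_rot": [
    [0, 0, -0.7],
    [0, 0, 0],
    [0, 0, 0],
    [0, 0, 0],
    [0, 0, 0],
    [0, 0, 0]
  ],
  "jaw": [25, 25, 25, 25, 25, 25]
}}

```text
time: 36.0
tool_pos: [671.4, 6.1, 103.5]
tcp_rot: [179.9, 0.2, -82.1]
ft_force: [0.2, 0.2, -2.5]
finger_gap: 36.4
```

```bash
python3 go.py 672.5 5 76 -82
```

```text
t 36.0 tcp [671.4   6.1 103.5] rot [179.9   0.2 -82.1] gap 36.4 F [ 0.2  0.2 -2.5] j6 78.0
tool delta [ 1.3 -1.  27.5]
rotvec [ 0.1  0.2 -0.1]
```

Request:
{"api": "jog_arm", "payload": {
  "offset": [
    [1.2, -1, 8],
    [0, 0, 10],
    [0, 0, 9],
    [0, 0, 0],
    [0, 0, 0]
  ],
  "delta_rot": [
    [0, 0.2, 0],
    [0, 0, 0],
    [0, 0, 0],
    [0, 0, 0],
    [0, 0, 0]
  ],
  "jaw": [25, 25, 25, 25, 25]
}}

```text
time: 36.5
tool_pos: [672.4, 4.5, 77.8]
tcp_rot: [-179.9, -0.1, -82.1]
ft_force: [-0.2, 0.0, -3.2]
finger_gap: 36.2
```

```bash
python3 go.py 672.5 5 68 -82
```

```text
t 36.5 tcp [672.4   4.5  77.8] rot [-1.799e+02 -1.000e-01 -8.210e+01] gap 36.2 F [-0.2  0.  -3.2] j6 78.0
tool delta [-0.5 -0.1  9.8]
rotvec [-0.1 -0.1 -0.1]
```

Request:
{"api": "jog_arm", "payload": {
  "offset": [
    [-0.5, 0, 5],
    [0, 0, 5],
    [0, 0, 2],
    [0, 0, 0]
  ],
  "delta_rot": [
    [0, 0, 0],
    [0, 0, 0],
    [0, 0, 0],
    [0, 0, 0]
  ],
  "jaw": [25, 25, 25, 25]
}}

```text
time: 36.9
tool_pos: [673.6, 4.9, 67.3]
tcp_rot: [-179.8, -0.1, -82.1]
ft_force: [-2.2, -0.3, 0.5]
finger_gap: 36.4
```

```bash
python3 go.py 672.5 5 66.5 -82;python3 - <<'E'
from h import *
for n in("scene","side"):
    p,d=cams.snapshot(n);x,y=(330,170) if n=="scene" else (330,120)
    cv2.imwrite(f"pics/{n}2.png",cv2.resize(p[y:y+110,x:x+130,::-1],None,fx=5,fy=5,interpolation=cv2.INTER_CUBIC))
E
```

```text
t 36.9 tcp [673.6   4.9  67.3] rot [-1.798e+02 -1.000e-01 -8.210e+01] gap 36.4 F [-2.2 -0.3  0.5] j6 78.0
tool delta [-0.2  1.   0.8]
rotvec [-0.2 -0.1 -0.1]
```

View pics/scene2.png

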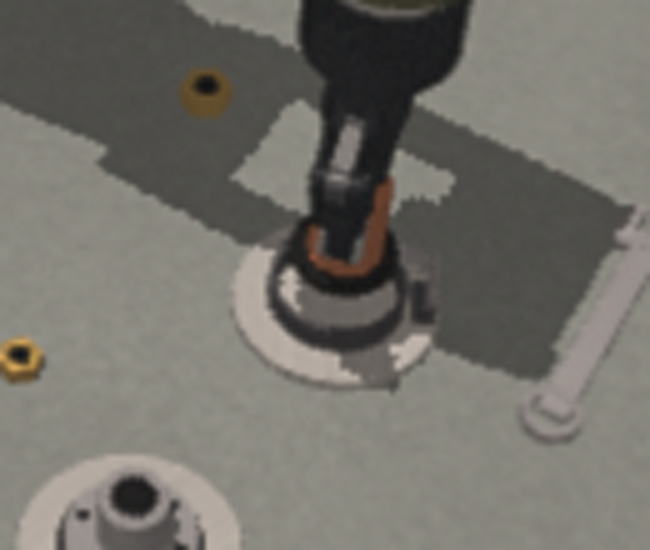

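View pics/side2.png

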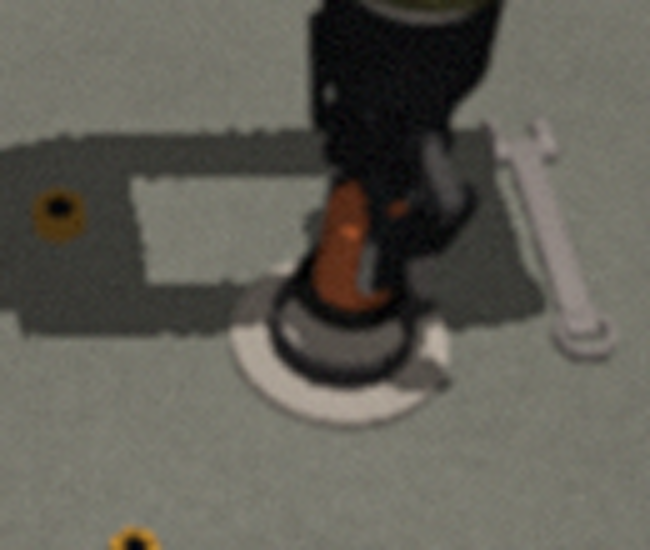

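Request:
{"api": "jog_arm", "payload": {
  "offset": [
    [0, 0.8, 3],
    [0, 0, 3],
    [0, 0, 3],
    [0, 0, 2]
  ],
  "delta_rot": [
    [0, 0, 0],
    [0, 0, 0],
    [0, 0, 0],
    [0, 0, 0]
  ],
  "jaw": [25, 25, 25, 25]
}}

```text
time: 37.4
tool_pos: [674.0, 4.9, 59.2]
tcp_rot: [-179.6, -0.1, -82.1]
ft_force: [-6.3, -0.3, 9.3]
finger_gap: 36.3
```

Request:
{"api": "jog_arm", "payload": {
  "offset": [
    [0, 1, 3],
    [0, 0, 3],
    [0, 0, 2],
    [0, 0, 1]
  ],
  "delta_rot": [
    [-0.3, 0, 0],
    [0, 0, 0],
    [0, 0, 0],
    [0, 0, 0]
  ],
  "jaw": [25, 25, 25, 25]
}}

```text
time: 37.8
tool_pos: [674.1, 4.9, 51.1]
tcp_rot: [-179.8, -0.2, -82.1]
ft_force: [-2.9, 1.6, 3.8]
finger_gap: 36.0
```

Request:
{"api": "jog_arm", "payload": {
  "offset": [
    [0, 0.5, 2],
    [0, 0, 1.5],
    [0, 0, 0]
  ],
  "delta_rot": [
    [0, 0, 0],
    [0, 0, 0],
    [0, 0, 0]
  ],
  "jaw": [25, 25, 25]
}}

```text
time: 38.1
tool_pos: [674.5, 4.9, 49.9]
tcp_rot: [-179.6, -0.2, -82.1]
ft_force: [-4.3, 0.7, 5.6]
finger_gap: 36.4
```

Request:
{"api": "jog_arm", "payload": {
  "offset": [
    [0, 0.5, 2.5],
    [0, 0, 2],
    [0, 0, 1]
  ],
  "delta_rot": [
    [-0.2, 0, 0],
    [0, 0, 0],
    [0, 0, 0]
  ],
  "jaw": [25, 25, 25]
}}

```text
time: 38.4
tool_pos: [675.5, 4.9, 49.5]
tcp_rot: [-179.7, -0.2, -82.1]
ft_force: [-4.2, 0.9, 5.9]
finger_gap: 36.4
```

```bash
python3 go.py 672.5 5 49 -82;python3 - <<'E'
from h import *
for n in("scene","side"):
    p,d=cams.snapshot(n);x,y=(330,170) if n=="scene" else (330,120)
    cv2.imwrite(f"pics/{n}3.png",cv2.resize(p[y:y+110,x:x+130,::-1],None,fx=5,fy=5,interpolation=cv2.INTER_CUBIC))
E
```

```text
t 38.4 tcp [675.5   4.9  49.5] rot [-179.7   -0.2  -82.1] gap 36.4 F [-4.2  0.9  5.9] j6 78.0
tool delta [-0.5  2.9  0.5]
rotvec [-0.3 -0.2 -0.1]
```

View pics/scene3.png

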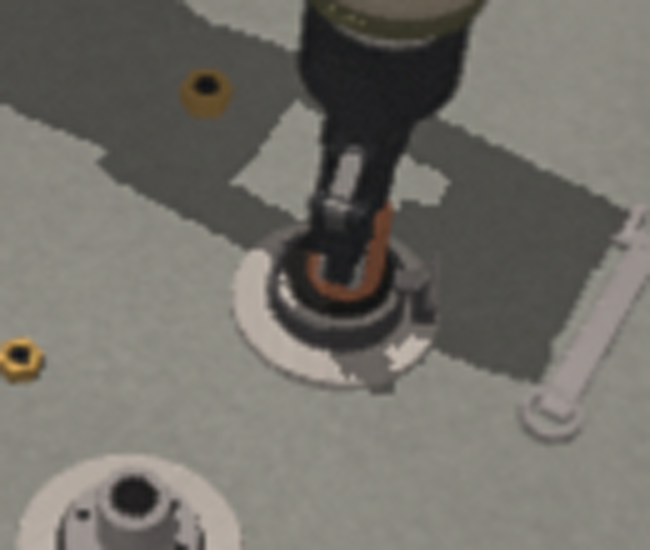

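View pics/side3.png

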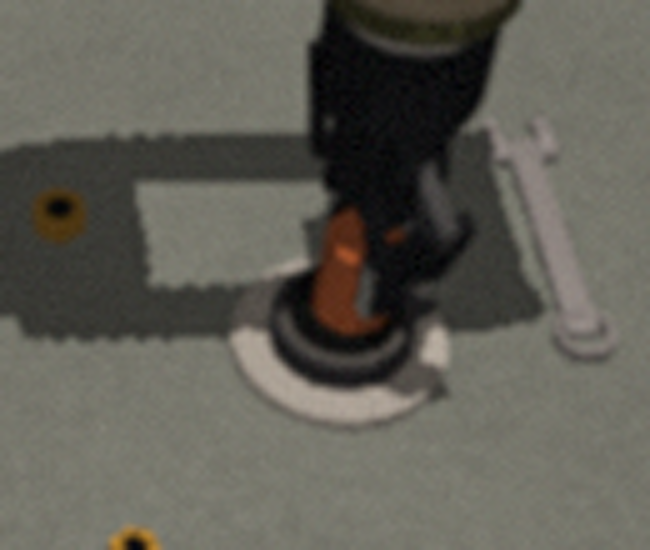

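Request:
{"api": "jog_arm", "payload": {
  "offset": [
    [0, 2, 5],
    [0, 0, 5],
    [0, 0, 5]
  ],
  "delta_rot": [
    [-0.3, 0, 0],
    [0, 0, 0],
    [0, 0, 0]
  ],
  "jaw": [25, 25, 25]
}}

```text
time: 38.8
tool_pos: [678.9, 4.9, 49.2]
tcp_rot: [-179.3, -0.3, -82.0]
ft_force: [-18.9, 0.7, 34.2]
finger_gap: 36.4
```

Request:
{"api": "jog_arm", "payload": {
  "offset": [
    [0, 2, -4],
    [0, 2, -3],
    [0, 2, -2],
    [0, 0, 0]
  ],
  "delta_rot": [
    [-0.4, -0.2, 0],
    [0, 0, 0],
    [0, 0, 0],
    [0, 0, 0]
  ],
  "jaw": [25, 25, 25, 25]
}}

```text
time: 39.2
tool_pos: [672.8, 3.8, 57.9]
tcp_rot: [-179.7, -0.1, -82.0]
ft_force: [-0.2, 0.9, -3.9]
finger_gap: 36.4
```

```bash
python3 go.py 672.5 5 52 -82;python3 - <<'E'
from h import *
for n in("scene","side"):
    p,d=cams.snapshot(n);x,y=(330,170) if n=="scene" else (330,120)
    cv2.imwrite(f"pics/{n}4.png",cv2.resize(p[y:y+110,x:x+130,::-1],None,fx=5,fy=5,interpolation=cv2.INTER_CUBIC))
E
```

```text
t 39.2 tcp [672.8   3.8  57.9] rot [-1.797e+02 -1.000e-01 -8.200e+01] gap 36.4 F [-0.2  0.9 -3.9] j6 78.0
tool delta [-1.2  0.1  5.9]
rotvec [-0.3 -0.1 -0. ]
```

View pics/side4.png

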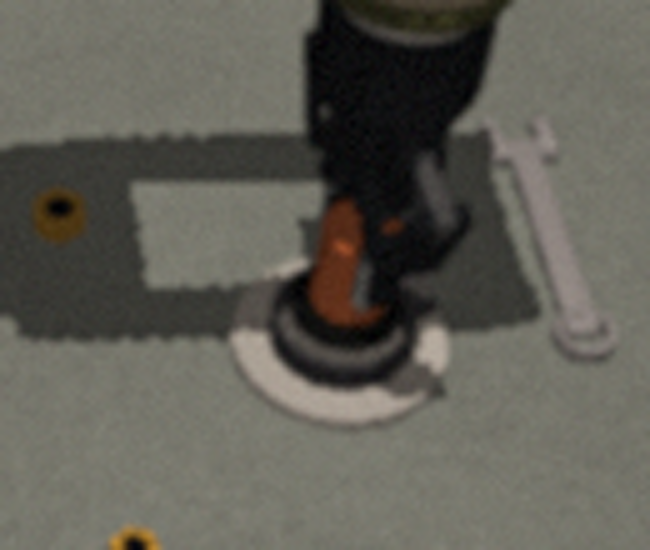

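View pics/scene4.png

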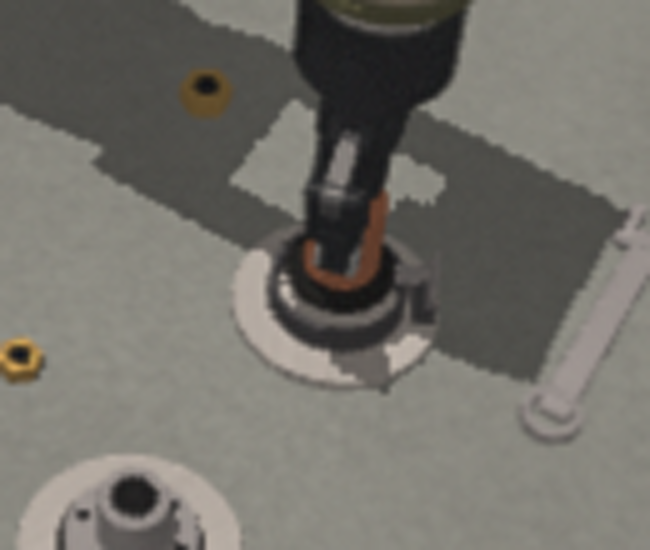

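The lift stays caught down with the slug lifted clear. Lowering the slug back, centred.

Request:
{"api": "jog_arm", "payload": {
  "offset": [
    [-1.2, 0, 2],
    [0, 0, 2],
    [0, 0, 1],
    [0, 0, 0]
  ],
  "delta_rot": [
    [-0.3, 0, 0],
    [0, 0, 0],
    [0, 0, 0],
    [0, 0, 0]
  ],
  "jaw": [25, 25, 25, 25]
}}

```text
time: 39.7
tool_pos: [671.8, 5.2, 51.7]
tcp_rot: [179.9, -0.1, -82.0]
ft_force: [-3.4, 0.6, 5.2]
finger_gap: 36.6
```

```bash
python3 go.py 672.5 5 51.5 -82
```

```text
t 39.7 tcp [671.8   5.2  51.7] rot [ 1.799e+02 -1.000e-01 -8.200e+01] gap 36.6 F [-3.4  0.6  5.2] j6 78.0
tool delta [ 0.3 -0.6  0.2]
rotvec [ 0.1 -0.1 -0. ]
```

Request:
{"api": "jog_arm", "payload": {
  "offset": [
    [0, 0, -0.5],
    [0, 0, 0],
    [0, 0, 0],
    [0, 0, 0],
    [0, 0, 0],
    [0, 0, 0],
    [0, 0, -10],
    [0, 0, -25],
    [0, 0, -40],
    [0, 0, -45],
    [0, 25, -30],
    [0, 30, 0],
    [0, 20, 0],
    [0, 0, 0]
  ],
  "delta_rot": [
    [0, 0, 0],
    [0, 0, 0],
    [0, 0, 0],
    [0, 0, 0],
    [0, 0, 0],
    [0, 0, 0],
    [0, 0, 0],
    [0, 0, 0],
    [0, 0, 0],
    [0, 0, 0],
    [0, 0, 0],
    [0, 0, 0],
    [0, 0, 0],
    [0, 0, 0]
  ],
  "jaw": [25, 75, 75, 75, 75, 75, 75, 75, 75, 75, 75, 75, 75, 75]
}}

```text
time: 41.1
tool_pos: [597.4, -5.3, 214.7]
tcp_rot: [-179.7, -0.2, -82.0]
ft_force: [0.8, 0.1, 1.1]
finger_gap: 64.3
```

```bash
python3 go.py; python3 wr.py w19;python3 - <<'E'
from wo import *
print(top_rect("w19",672,5,85,30,5)); print("platform",top_rect("w19",672,5,35,34,3))
m,p,d=load("w19");X=cloud(m,d).reshape(-1,3)
r=np.hypot(X[:,0]-672.5,X[:,1]-5);k=(r>21)&(r<26)&(X[:,2]>20)&(X[:,2]<60);print("ring z",np.percentile(X[k,2],[10,25,50,75,90]))
p,d=cams.snapshot("scene");cv2.imwrite("pics/scene5.png",p[...,::-1])
E
```

```text
t 41.1 tcp [597.4  -5.3 214.7] rot [-179.7   -0.2  -82. ] gap 64.3 F [0.8 0.1 1.1] j6 77.0
(((671.4078979492188, 4.660190582275391), (36.828060150146484, 36.94551467895508), 7.656616687774658), 2117, np.float64(84.01401666175464), array([671.567   ,   4.878492], dtype=float32))
platform (((672.2832641601562, 5.124584197998047), (55.4123420715332, 55.59236145019531), 68.77812957763672), 1325, np.float64(33.98017727591484), array([679.28186 ,   7.252873], dtype=float32))
ring z [33.05782105 33.49728054 34.05799892 34.56148343 35.03655941]
```

View pics/w19.png

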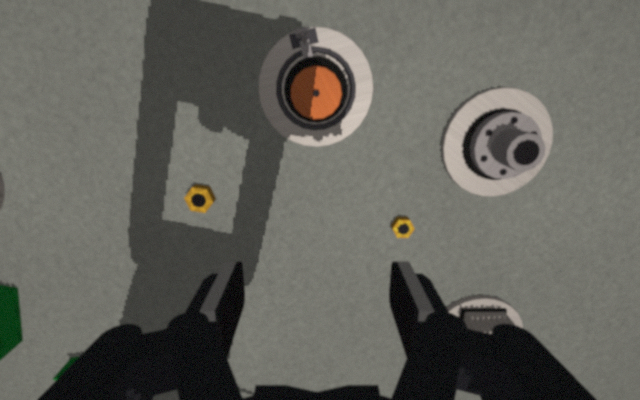

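View pics/scene5.png

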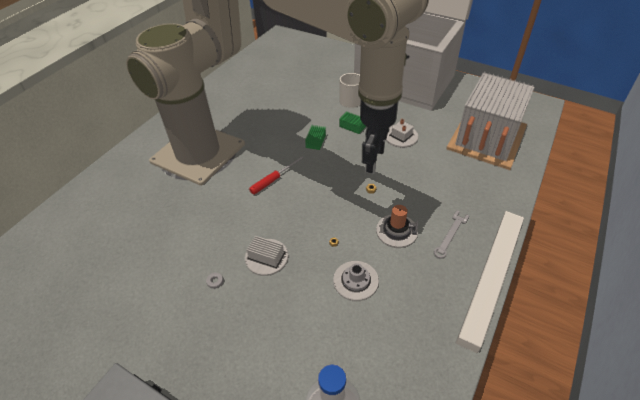

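The slug stands at (671, 5) with its top at about 85 mm, so the platform is at about 35 mm and caught. The other three parts sit on their pads and the gripper is clear.

```bash
python3 -c "
from bench import r
print(r.hand_in())"
```

```text
the job is handed in; nothing more can be done
None
```

The station is loaded and handed in at about 41 s. The heat sink, water block and flange are on their pads, and the slug is on the lift with the catch holding it down. The hand-in gave no verdict.

**Last wrist-camera checks** (sink, block and flange were each measured right after placing; afterwards they were only seen again in the final scene picture):

| Part | Offset from target centre | Other |
|---|---|---|
| Heat sink | about 2 mm | yaw 7.9° against the pad's 8.0° |
| Flange | about 1.5 mm | its two levels read 53.5 and 23.3 mm, as expected for sitting on the rubber |
| Water block | about 2 mm | yaw 77.4° against the pad's 77.6° |
| Slug | about 1 mm | top at about 84–85 mm, so the platform is at about 34–35 mm, caught |

**Disagreements and troubles:**
- **Cameras:** The scene and side cameras put the square pad 1–6 mm nearer the robot (y about 363 and 368) than the wrist camera did (368–369). I used the wrist camera.
- **Pressing the lift:** The tool drifted about 6 mm in x and the force briefly reached 34 N up and 19 N sideways. With the lift already caught, I raised the slug a few millimetres, centred it again and set it down before letting go.

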